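Sort tagged spreading boards and hang the reject carrier

TASK

Sort the moth spreading boards on the counter by the shape of their white enamel tag: lay every board with a round tag flat in the wooden tray, and every board with a bar tag flat in the metal carrier, moth side up. Once all the bar-tagged boards are in the carrier as it stands on the counter, hang the loaded carrier by its handle across both prongs of the hook stand, keeping it level all the way. Do not shift or knock over the other things on the counter.

Things in the scene. Friction and masses are not known exactly. Their poses are not given: they have to be found in the camera images.
- board_a: spreading board, plain dark wood block 90 (x) x 36 (y) x 24 mm (z), 60 g, a pinned moth on its -x half and on its top near the +x end a flat white enamel tag: a ROUND disc 32 mm across (passed). Origin: centre of its underside; z up when lying face up. May be absent (None).
- board_b: spreading board, plain dark wood block 90 (x) x 36 (y) x 24 mm (z), 60 g, a pinned moth on its -x half and on its top near the +x end a flat white enamel tag: a ROUND disc 32 mm across (passed). Origin: centre of its underside; z up when lying face up. May be absent (None).
- board_c: spreading board, plain dark wood block 90 (x) x 36 (y) x 24 mm (z), 60 g, a pinned moth on its -x half and on its top near the +x end a flat white enamel tag: a ROUND disc 32 mm across (passed). Origin: centre of its underside; z up when lying face up. May be absent (None).
- board_d: spreading board, plain dark wood block 90 (x) x 36 (y) x 24 mm (z), 60 g, a pinned moth on its -x half and on its top near the +x end a flat white enamel tag: a straight BAR 34 x 9 mm lying across the board (rejected). Origin: centre of its underside; z up when lying face up. May be absent (None).
- board_e: spreading board, plain dark wood block 90 (x) x 36 (y) x 24 mm (z), 60 g, a pinned moth on its -x half and on its top near the +x end a flat white enamel tag: a straight BAR 34 x 9 mm lying across the board (rejected). Origin: centre of its underside; z up when lying face up. May be absent (None).
- tray: pass nest: fixed shallow open wooden tray with cork floor, 256 (x) x 124 mm (y), walls 5 mm, rim 20 mm high, floor 6 mm above the counter; room for three boards side by side across it (board long side along tray y, about 70 mm apart along tray x). Origin: centre of its underside.
- carrier: reject nest: loose aluminium carrier, 380 g, 240 (x) x 130 mm (y), walls 5 mm, rim 20 mm high, floor 6 mm above its underside; rigid handle across its middle: uprights 12 mm wide at y = +-67 mm, wooden bar on top along y; below it a 5 mm divider, 20 mm high. One board fits on each side (board centre about 59 mm from the middle along x, long side along x). Origin: centre of its underside.
- carrier_grip (a point): middle of the carrier's handle bar, 135 mm above the carrier's underside; the bar runs along the carrier's y, 130 mm clear between the uprights, 12 mm wide (x), 14 mm high (z: 7 mm above and below this point). Axes as the carrier's.
- hook: fixed steel stand with a two-pronged hook: post 18 mm thick on a foot 100 x 160 x 12 mm; from a crosspiece on the post 220 mm up, two level round prongs 10 mm thick, 72 mm apart (y = +-36 mm), run along -x, toward the robot, for 185 mm and end in upturned tips (tops 251 mm above the counter). Origin: on the counter right under hook_seat; the post stands at x = +152 mm.
- hook_seat (a point): point between the two prongs, level with their upper side (225 mm above the counter), 152 mm from the post and about 35 mm behind the upturned tips; the middle of the handle bar belongs above it, the bar lying across both prongs (bar along hook y). Axes as the hook's.
- dish: white porcelain evaporating dish, 84 mm across, 32 mm high, loose bystander. Origin under its centre.
- tin: green enamel specimen tin, 63 x 93 x 54 mm high, loose bystander. Origin under its centre.
- magnifier: magnifying glass standing on a round chrome weighted foot 68 mm across, lens 72 mm across, 152 mm high in all, loose bystander. Origin under its foot.
- beetle: brass desk weight shaped like a beetle, about 115 x 75 mm, 36 mm high, loose bystander. Origin under its centre.
- jar: small corked glass jar, 44 mm across, 56 mm high, loose bystander. Origin under its centre.
There are look-alikes about, which are no part of the job. What is shaped like the board_a but blue is not meant.

How it is judged:
By the outcome, as a careful person would: the job done as asked, in the order asked, and still so for the second after the job is handed in, with the robot touching nothing.
Of board_a, board_b, board_c only 2 to 3 are there at a start; the rules pass over those that are not, and their reading is None.
Of board_d, board_e only 1 to 2 are there at a start; the rules pass over those that are not, and their reading is None.
At some moment in a run one of board_a, board_b, board_c, board_d, board_e may be knocked a few centimetres aside while the robot is not near it.
It also fails if it takes over 210 s, if anything falls off the work surface, if the arm or the gripper's body presses on something with over 40 N, if the wrist force passes 120 N, or if a joint passes its speed limit or range.

ROBOT

A 6-joint arm with a two-finger parallel gripper is mounted at the origin on the work surface. World frame = base frame: x ahead of the robot, y to its left, z up, the work surface at z = 0. Lengths are in m, angles in rad, forces in N, time in s.
With the tool pointing down it reaches from about 0.375 to 0.9 m from the base axis. Payload 3.1 kg.
Tool frame: the origin (TCP) lies at the very end of the fingers, on their centre line; the grasp point (between the pads) lies 19 mm behind it; z points along the fingers, y is the line along which they close (so a half turn about z gives the same grasp; the last joint's range is limited). The gripper opens to 85 mm and grips with 20 to 120 N. Pads are 22 mm wide; open, the fingers measure 114 mm over their backs; the gripper's body (76 mm by 85 mm) begins 54 mm behind the grasp point. The pads swing forward as they close: fully open they stand 13 mm farther back than shut.
Start: joints at [0.932, 0.527, 1.433, -0, 1.181, -0.178], TCP at [0.277, 0.56, 0.231] pointing down, gripper open.
Joint ranges: [-3.08, 3.08], [-0.75, 2.2], [0.22, 2.44], [-1.43, 4.57], [0, 2.65], [-2.85, 2.85]. Speed limits (rad/s): [2.79, 2.79, 3.14, 3.14, 3.14, 3.14].

INTERFACE

Orientations are given as a unit quaternion [x, y, z, w].
In Python, from station import telemetry, snapshot, ticket gives the robot as it stands.
- The arm moves only by the tool move_arm, never from a script. Its argument "commands" is text: rows parted by semicolons, each of 7 numbers parted by spaces: the shift along the tool's x, y, z in mm, then the turn, a rotation vector about the tool's x, y, z in degrees, then the opening, from -1 (shut) to 1 (fully open). A call has exactly 5 rows; each row is the pose to reach, as a shift and turn from the pose commanded when the call began, along the tool's axes at that moment; what a row does not reach only later rows make up. A row lasts 1/8 s, in which the tool goes at most 62.5 mm and 10.7 degrees, less where a joint would pass 70% of its speed; a pose out of reach is approached as far as the arm can. A call with a gripper value outside its range is refused whole. The fingers move at their own pace and stop on an object; "grip_force" is the grip in N (left out, the last holds). Time passes only in rows, so rows that repeat a pose let the fingers close, or fill a call up. It gives the time, the measured TCP pose, the force, the opening and the grip force at its end, in the units of the state.
- telemetry.sense(): the state, without advancing time (a new reading comes with each control period).
- snapshot(name): name is "scene" or "side" or "wrist"; returns a dict with "image" (480x640x3 uint8, red, green, blue), "fx", "fy", "cx", "cy" (pixels), "k1" (the pictures are not rectified: a ray, as slopes to the right and down, at radius r is drawn at 1 + k1 r^2 times it, then the intrinsics apply), "pose" (4x4, takes a point from camera to world coordinates). Camera axes: x right, y down, z forward; pixel columns grow to the right and rows downward; lengths in m; the calibration is good to about 2 mm. A picture is of the moment at which its call begins. There is no depth.
- ticket.sign_off(): hands the job in; it is judged then, once.
The state is a dict: "t": time; "q": joint angles; "qd": joint speeds; "tau": joint torques, N m; "tcp_pos": TCP position; "tool_rot": TCP orientation; "force": force on the tool from outside, world axes, zero at the start; "ft_torque": the same for the moment, N m; "finger_gap": opening from 0.0 (shut) to 1.0 (fully open); "gripper_force": force on a finger pad.
Only numpy, scipy, OpenCV 4.12 (cv2) and the standard library are available. Lean on these libraries where they do the work, as an engineer would, in place of code of your own. Each camera call takes 0.05 s, during which the arm holds its last target. There are 200 camera calls.

## Working session

There is one attempt and no reset: what is moved stays moved. The work goes in short steps, Python scripts to look and compute and a tool call to move; the robot and the scene stay as the last step left them, time stands still between calls to the robot, and variables do not carry over. Pictures are saved under pics/ and viewed, at most 14 in all, crops included, and the job is handed in when it is done.

Besides the shell and the picture viewer there is one more tool, called after ">>>" by a JSON object that holds its "op" and its "data". move_arm: Moves the arm, as the interface text tells. Its arguments: {"type":"object","properties":{"commands":{"type":"string"},"grip_force":{"type":"number"}},"required":["commands"]}

```bash
ls; mkdir -p pics; cat > h.py <<'E'
import numpy as np, cv2, pickle
from station import telemetry, snapshot, ticket
from scipy.spatial.transform import Rotation as R
def snap(n,tag):
    s=snapshot(n); pickle.dump(s,open(f'pics/{tag}.pkl','wb')); cv2.imwrite(f'pics/{tag}.png',s['image'][:,:,::-1]); return s
def load(tag): return pickle.load(open(f'pics/{tag}.pkl','rb'))
def K(s): return np.array([[s['fx'],0,s['cx']],[0,s['fy'],s['cy']],[0,0,1.]]), np.array([s['k1'],0,0,0.])
def ray(s,uv):
    k,d=K(s); p=cv2.undistortPoints(np.array(uv,float).reshape(-1,1,2),k,d)[:,0]
    T=np.array(s['pose']); v=np.c_[p,np.ones(len(p))]@T[:3,:3].T
    return T[:3,3],v
def onz(s,uv,z):
    o,v=ray(s,uv); return o+v*((z-o[2])/v[:,2])[:,None]
def proj(s,P):
    k,d=K(s); T=np.linalg.inv(np.array(s['pose'])); return cv2.projectPoints(np.array(P,float).reshape(-1,1,3),cv2.Rodrigues(T[:3,:3])[0],T[:3,3],k,d)[0][:,0]
def tri(s1,a,s2,b):
    o1,v1=ray(s1,[a]);o2,v2=ray(s2,[b]);v1=v1[0];v2=v2[0]
    t=np.linalg.lstsq(np.c_[v1,-v2],o2-o1,rcond=None)[0]
    p,q=o1+t[0]*v1,o2+t[1]*v2
    return (p+q)/2,np.linalg.norm(p-q)
E
python3 - <<'E'
from h import *
for n in ['scene','side','wrist']:
    s=snap(n,n+'0'); print(n,s['fx'],s['k1'],np.round(s['pose'],3).tolist())
print(telemetry.sense())
E
```

```text
pics
scene 519.2235141007214 -0.09584771529072039 [[-0.555, 0.688, -0.467, 1.094], [0.832, 0.468, -0.299, 0.348], [0.013, -0.554, -0.832, 1.086], [0.0, 0.0, 0.0, 1.0]]
side 586.4791792386363 0.022067512446670715 [[0.918, -0.261, 0.299, 0.209], [-0.397, -0.575, 0.715, -0.852], [-0.014, -0.775, -0.632, 0.904], [0.0, 0.0, 0.0, 1.0]]
wrist 360.01091607176386 -0.0643744874706492 [[0.444, 0.852, 0.279, 0.206], [0.896, -0.421, -0.139, 0.595], [-0.001, 0.312, -0.95, 0.372], [0.0, 0.0, 0.0, 1.0]]
{'t': 0.15, 'q': array([ 9.32473050e-01,  5.28272074e-01,  1.43360930e+00,  3.09644046e-05,
        1.18136191e+00, -1.78485270e-01]), 'qd': array([-0.00054741, -0.0012803 , -0.00372995, -0.00060403,  0.00076535,
        0.00024016]), 'tau': array([ 1.18467746e-03, -4.42742836e+01, -1.78276116e+01, -1.79416902e-04,
        5.52764337e-03, -2.27109297e-05]), 'tcp_pos': array([0.27700983, 0.55966122, 0.23054603]), 'tool_rot': array([ 2.27904317e-01,  9.73683183e-01, -7.51752115e-04, -3.40910926e-04]), 'force': array([ 0.20213874, -0.02106285, -0.46884606]), 'ft_torque': array([ 0.00011033, -0.01997468,  0.01567232]), 'gripper_force': 0.0, 'finger_gap': 1.0015849358329663}
```

View pics/scene0.png

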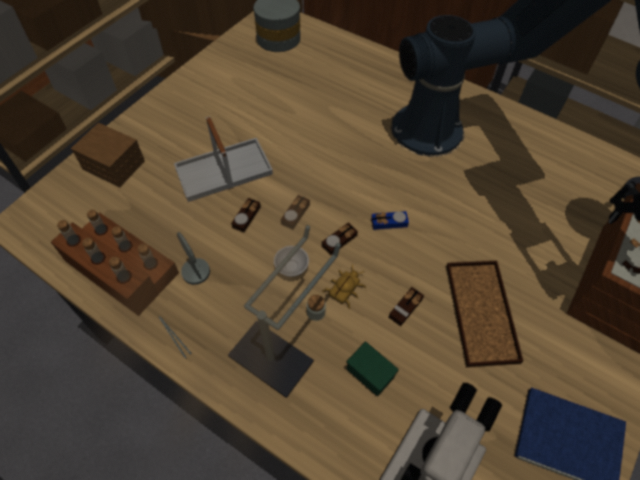

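View pics/side0.png

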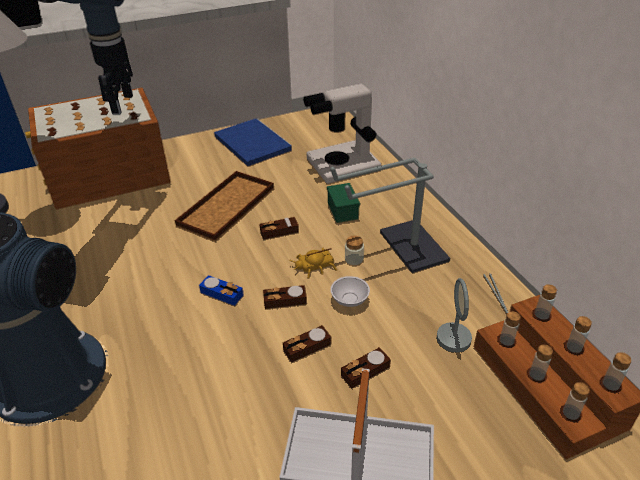

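The scene view shows boards at about (246,214), (296,211) and (340,237) that look round-tagged, and one at (407,305) that looks bar-tagged. A blue look-alike is at (390,219). The tray is at (483,312), the carrier at (222,170) and the hook prongs run from (280,320) to (335,250). The side view shows the same things: boards at (285,297), (306,343), (366,366) and (279,228), blue at (220,290). What could be taken for a board: those four plus the blue one. I'll check them in a close crop.

```bash
python3 - <<'E'
from h import *
a=load('scene0')['image'][:,:,::-1]; b=load('side0')['image'][:,:,::-1]
f=lambda im,c,r=34:cv2.resize(im[c[1]-r:c[1]+r,c[0]-r:c[0]+r],(190,190),interpolation=cv2.INTER_CUBIC)
A=np.hstack([f(a,c) for c in [(246,214),(296,211),(340,237),(407,305)]])
B=np.hstack([f(b,c) for c in [(366,366),(306,343),(285,297),(279,228)]])
cv2.imwrite('pics/crop1.png',np.clip(np.vstack([A*1.6,B*1.2]),0,255).astype(np.uint8))
# masks: white tags and dark blobs in both views
for n in ['scene0','side0']:
    s=load(n); hsv=cv2.cvtColor(s['image'],cv2.COLOR_RGB2HSV); 
    for P,zs in [([(0.6,0,0)],0)]: print(n,proj(s,P))
E
```

```text
scene0 [[310.55329469 276.69064932]]
side0 [[336.78087708 283.2230294 ]]
```

View pics/crop1.png

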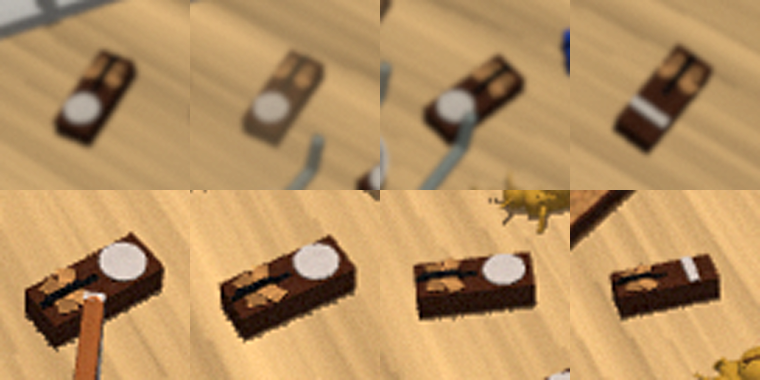

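The crops show three boards with round discs and one with a bar tag. The faded look of the (296,211) board in the scene view needs a second look. Next I'll measure all of it roughly.

```bash
python3 - <<'E'
from h import *
s1=snap('scene','scene1'); s2=load('side0')
def cen(s,c,r=13,dark=False):
    im=s['image'].astype(int); x0,y0=c[0]-r,c[1]-r; w=im[y0:y0+2*r,x0:x0+2*r]
    v=w.max(2); sat=(v-w.min(2))
    m=((sat<40)&(v>np.percentile(v[sat<40],60)*0.85)).astype(np.uint8)
    n,l,st,ce=cv2.connectedComponentsWithStats(m); i=1+np.argmax(st[1:,4]); return ce[i]+[x0,y0],st[i,4]
for n,a,b in [('A',(242,217),(376,357)),('B',(291,216),(318,335)),('C',(334,241),(295,292)),('D',(400,310),(289,222)),('blue',(400,217),(211,283))]:
    ca,aa=cen(s1,a);cb,ab=cen(s2,b); print(n,ca.round(1),aa,cb.round(1),ab,tri(s1,ca,s2,cb))
def t(n,a,b): print(n,*[np.round(x,3) for x in tri(s1,a,s2,b)])
t('handle near',(209,119),(365,373)); t('handle far',(229,184),(358,446)); 
t('prong tip1',(308,229),(418,161)); t('prong tip2',(337,250),(350,188))
t('dish',(292,262),(350,292)); t('jar',(316,306),(354,250)); t('tin',(372,367),(343,203)); t('beetle',(346,286),(314,260)); t('mag',(196,271),(454,337))
for nm,c in [('tray',[(447,263),(495,262),(521,360),(468,366)])]: print(nm,onz(s1,c,0.02).round(3).tolist())
print('carrier',onz(s1,[(175,168),(264,141),(272,170),(187,199)],0.02).round(3).tolist())
print('tray side',onz(s2,[(236,172),(274,183),(215,238),(177,208)],0.02).round(3).tolist())
E
```

```text
A [240.1 217.9] 155 [375.6 357. ] 170 (array([ 0.57251622, -0.2341331 ,  0.02458049]), np.float64(0.0014337537755969756))
B [291.  215.6] 223 [316.8 334. ] 147 (array([ 0.4940117 , -0.13405058,  0.02201295]), np.float64(0.002870297746218678))
C [331.9 240.6] 176 [294.9 290.9] 136 (array([ 0.4987245 , -0.00649652,  0.02339277]), np.float64(0.0008502239800590482))
D [401.1 309.8] 228 [287.3 227.8] 154 (array([0.56364229, 0.22147199, 0.00968128]), np.float64(0.00776602968650447))
blue [399.8 215.7] 165 [211.3 281.9] 109 (array([0.34194284, 0.09430864, 0.02461661]), np.float64(0.004583972478349319))
handle near [ 0.472 -0.382  0.205] 0.003
handle far [ 0.476 -0.359 -0.025] 0.002
prong tip1 [0.711 0.004 0.305] 0.12
prong tip2 [0.637 0.066 0.212] 0.044
dish [ 0.604 -0.054  0.021] 0.005
jar [0.669 0.06  0.026] 0.004
tin [0.722 0.237 0.026] 0.007
beetle [0.579 0.085 0.008] 0.004
mag [ 0.745 -0.237  0.003] 0.005
tray [[0.395, 0.257, 0.02], [0.326, 0.354, 0.02], [0.525, 0.503, 0.02], [0.601, 0.41, 0.02]]
carrier [[0.539, -0.488, 0.02], [0.324, -0.348, 0.02], [0.397, -0.265, 0.02], [0.6, -0.389, 0.02]]
tray side [[0.521, 0.495, 0.02], [0.598, 0.4, 0.02], [0.392, 0.24, 0.02], [0.336, 0.397, 0.02]]
```

```bash
cat >> h.py <<'E'
def plan(wps):
    """wps: list of (x,y,z,yaw_y_deg, level); prints cumulative shift(mm)/turn(deg) in present tool axes"""
    st=telemetry.sense(); p=st['tcp_pos']; r=R.from_quat(st['tool_rot'])
    print('now',p.round(4),'yaw',round(np.degrees(np.arctan2(*r.as_matrix()[[1,0],1])),2),'t',round(st['t'],1),'gap',round(st['finger_gap'],3),'F',np.round(st['force'],1))
    for x,y,z,yaw in wps:
        a=np.radians(yaw); Y=np.array([np.cos(a),np.sin(a),0]); Z=np.array([0,0,-1.]); X=np.cross(Y,Z)
        d=r.inv().apply(np.array([x,y,z])-p)*1000
        w=np.degrees((r.inv()*R.from_matrix(np.c_[X,Y,Z])).as_rotvec())
        print((x,y,z,yaw),'->',d.round(1),w.round(2),'dist',round(np.linalg.norm(d)),'q6~',round(np.degrees(np.arctan2(y,x))-yaw,0))
E
python3 -c "
from h import *
plan([(0.38,0.28,0.33,20),(0.5,-0.05,0.33,0)])"
```

```text
now [0.277  0.5597 0.2307] yaw 63.66 t 0.2 gap 0.998 F [-0.2 -0.5  0.5]
(0.38, 0.28, 0.33, 20) -> [-216.4 -205.1  -99.1] [-8.000e-02  2.000e-02  4.366e+01] dist 314 q6~ 16.0
(0.5, -0.05, 0.33, 0) -> [-470.4 -447.6  -98.8] [-8.000e-02  3.000e-02  6.366e+01] dist 657 q6~ -6.0
```

>>> {"op": "move_arm", "data": {"commands": "-15 -15 -60 0 0 8; -60 -55 -99 0 0 17; -100 -95 -99 0 0 26; -140 -135 -99 0 0 35; -180 -175 -99 0 0 43.7 1"}}

```text
invalid input
```

```bash
python3 -c "
from h import *
plan([(0.5,-0.05,0.33,0)])"
```

```text
now [0.277  0.5597 0.2307] yaw 63.66 t 0.2 gap 0.998 F [-0.2 -0.5  0.5]
(0.5, -0.05, 0.33, 0) -> [-470.4 -447.6  -98.8] [-8.000e-02  3.000e-02  6.366e+01] dist 657 q6~ -6.0
```

Each row needs its gripper value, so I'll send it again.

>>> {"op": "move_arm", "data": {"commands": "-15 -15 -58 0 0 8 1; -50 -45 -99 0 0 17 1; -90 -85 -99 0 0 26 1; -130 -125 -99 0 0 35 1; -170 -165 -99 0 0 43.7 1"}}

```text
t: 0.82
tcp_pos: [0.3567, 0.3351, 0.3304]
tool_rot: [0.576, 0.818, 0.0, 0.0]
force: [0.1, -0.6, -0.2]
finger_gap: 1.001
gripper_force: 0.0
```

```bash
python3 -c "
from h import *
snap('wrist','w1')
plan([(0.5,-0.05,0.33,0)])"
```

```text
now [0.3581 0.3293 0.3301] yaw 19.27 t 0.9 gap 1.004 F [-0.4 -3.1 -0.5]
(0.5, -0.05, 0.33, 0) -> [-404.9    8.8    2.8] [-0.02  0.39 19.27] dist 405 q6~ -6.0
```

>>> {"op": "move_arm", "data": {"commands": "-60 2 0 0 0 0 1; -120 4 0 0 0 0 1; -180 6 0 0 0 0 1; -240 8 0 0 0 0 1; -300 9 0 0 0 0 1"}}

```text
t: 1.5
tcp_pos: [0.4678, 0.0562, 0.3304]
tool_rot: [0.574, 0.819, 0.0, 0.0]
force: [0.6, -0.9, -0.7]
finger_gap: 1.0
gripper_force: 0.0
```

>>> {"op": "move_arm", "data": {"commands": "-50 0 0 0 0 9 1; -105 0 0 0 0 19 1; -105 0 0 0 0 19 1; -105 0 0 0 0 19 1; -105 0 0 0 0 19 1"}}

```text
t: 2.12
tcp_pos: [0.5025, -0.0395, 0.3303]
tool_rot: [0.7, 0.714, -0.0, -0.0]
force: [0.3, -1.0, 1.1]
finger_gap: 1.0
gripper_force: 0.0
```

```bash
python3 -c "
from h import *
snap('wrist','w2')
plan([(0.5,-0.05,0.33,0)])"
```

```text
now [ 0.5026 -0.0394  0.3303] yaw 1.09 t 2.2 gap 0.997 F [-0.7 -0.2 -0.3]
(0.5, -0.05, 0.33, 0) -> [-10.5  -2.8   0.3] [-0.02 -0.02  1.09] dist 11 q6~ -6.0
```

View pics/w2.png

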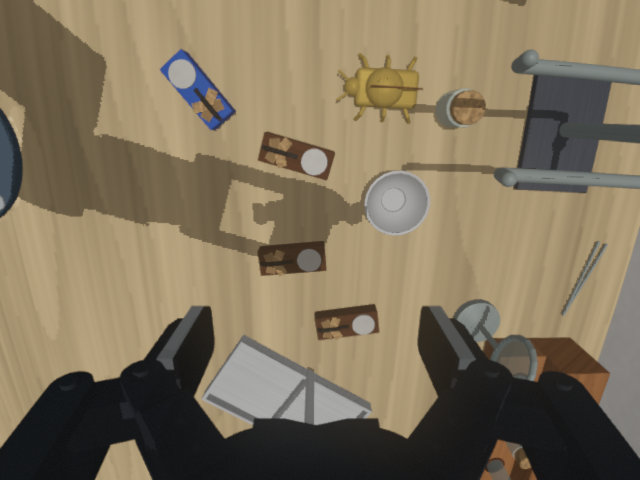

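View pics/w1.png

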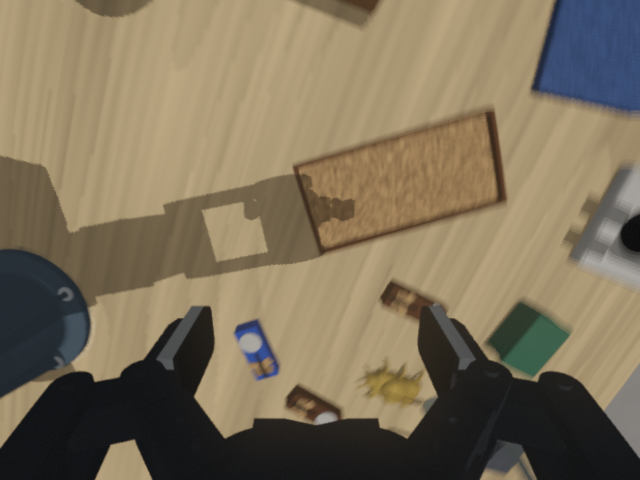

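w2 shows C at (296,155), B at (292,258), A at (347,322), the blue one at (198,90), prong tips at (527,62) and (507,177), and the carrier at about (290,385). w1 shows the empty tray with corners (295,165), (492,110), (505,203), (322,253), and board D at (408,298).

```bash
cat >> h.py <<'E'
def board(s,c,r=45,thr=0.74,z=0.024,dbg=None):
    """hull of brown blob + white tag, cast on z; returns centre, yaw toward the tag, size"""
    im=cv2.GaussianBlur(s['image'],(3,3),0).astype(float); x0,y0=max(c[0]-r,0),max(c[1]-r,0); w=im[y0:c[1]+r,x0:c[0]+r]
    m=((w[...,1]/(w[...,0]+1)<thr)).astype(np.uint8)
    m=cv2.morphologyEx(m,cv2.MORPH_OPEN,np.ones((3,3)))
    n,l,st,ce=cv2.connectedComponentsWithStats(m)
    i=l[tuple(np.array([c[1]-y0,c[0]-x0]))]
    if i==0: i=1+np.argmax(st[1:,4])
    pts=np.argwhere(l==i)[:,::-1]+[x0,y0]
    h=cv2.convexHull(pts.astype(np.float32))
    P=onz(s,h[:,0],z)[:,:2]; rc=cv2.minAreaRect((P*1000).astype(np.float32)); (cx,cy),(a,b),ang=rc
    if b>a: a,b,ang=b,a,ang+90
    hm=np.zeros(im.shape[:2],np.uint8); cv2.fillConvexPoly(hm,h.astype(np.int32),1)
    sat=im.max(2)-im.min(2); wv=(hm>0)&(sat<0.25*im.max(2))&(im.max(2)>im[hm>0].max(1).mean())
    t=np.argwhere(wv)[:,::-1].astype(float)
    tc=onz(s,[t.mean(0)],z)[0,:2]*1000 if len(t)>5 else np.array([np.nan]*2)
    d=np.array([np.cos(np.radians(ang)),np.sin(np.radians(ang))])
    if (tc-[cx,cy])@d<0: ang+=180
    return dict(c=np.round([cx,cy],1),yaw=round((ang+180)%360-180,1),size=np.round([a,b],1),tag=tc.round(1))
E
python3 - <<'E'
from h import *
s=load('w2');w1=load('w1'); sc=load('scene1')
for n,c in [('C',(296,155)),('B',(285,258)),('A',(340,322))]: print(n,board(s,c))
print('D',board(w1,(400,298),r=35)); print('D scene',board(sc,(407,303),r=30))
t=[[ (295,165),(492,110),(505,203),(322,253)]]; q=onz(w1,t[0],0.02)[:,:2]; print(q.round(3).tolist(), np.linalg.norm(np.diff(q,axis=0),axis=1), cv2.minAreaRect((q*1000).astype(np.float32)))
sd=load('side0')
# tray corner height by two views
for a,b in [((447,263),(177,208)),((495,262),(215,238))]: pass
for a in q: print('side pix of corner',proj(sd,[[*a,0.02]])[0].round(0))
# prongs
def two(n,a,b): print(n,*[np.round(x,4) for x in tri(s,a,sc,b)])
two('prong1 tip',(507,177),(308,229)); two('prong2 tip',(527,62),(337,250))
two('prong1 w/ other',(507,177),(337,250)); two('p2 other',(527,62),(308,229))
for u in [(637,75),(637,181),(520,65),(520,177)]: print(u,onz(s,[u],0.22).round(3))
im=s['image']; cv2.imwrite('pics/hk.png',cv2.resize(np.clip(sc['image'][215:395,220:360,::-1]*1.5,0,255).astype(np.uint8),None,fx=3,fy=3))
E
```

```text
C {'c': array([4.786e+02, 1.000e-01]), 'yaw': 72.0, 'size': array([34.3, 22.7]), 'tag': array([487.8,  -2.5])}
B {'c': array([ 472.8, -125.4]), 'yaw': 1.1, 'size': array([25.2, 17. ]), 'tag': array([nan, nan])}
A {'c': array([ 550.8, -224.4]), 'yaw': 0.9, 'size': array([25.4, 17.8]), 'tag': array([nan, nan])}
D {'c': array([551.2, 225.4]), 'yaw': 80.1, 'size': array([31.5, 25. ]), 'tag': array([nan, nan])}
D scene {'c': array([532.1, 230.9]), 'yaw': 173.6, 'size': array([58.9, 37.4]), 'tag': array([nan, nan])}
[[0.324, 0.353], [0.526, 0.497], [0.597, 0.4], [0.396, 0.255]] [0.24849603 0.11978277 0.24842443] ((460.5107421875, 376.59698486328125), (248.800537109375, 121.4315414428711), 35.86388397216797)
side pix of corner [176. 219.]
side pix of corner [238. 171.]
side pix of corner [274. 183.]
side pix of corner [215. 234.]
prong1 tip [0.6253 0.0115 0.2431] 0.0032
prong2 tip [0.6305 0.0824 0.2353] 0.0043
prong1 w/ other [0.6257 0.0437 0.2252] 0.0728
p2 other [0.6279 0.0499 0.2685] 0.0574
(637, 75) [[0.721 0.08  0.22 ]]
(637, 181) [[0.741 0.008 0.22 ]]
(520, 65) [[0.635 0.081 0.22 ]]
(520, 177) [[0.648 0.007 0.22 ]]
```

View pics/hk.png

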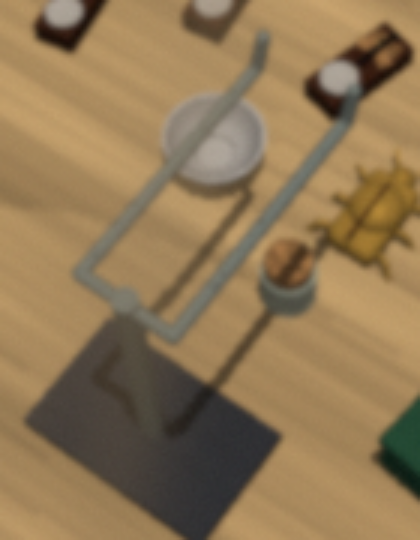

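The crop shows the two prongs running from the crosspiece corners at about (248,305) and (277,327) to their upturned tips at (308,227) and (338,244) in scene pixels.

```bash
python3 - <<'E'
from h import *
s=load('w2');w1=load('w1'); sc=load('scene1')
for n,im,pts in [('w2',s['image'],[(300,155),(270,268),(300,270),(335,335),(250,150),(290,190),(230,258),(350,258),(340,350),(310,258),(285,250)]),('w1',w1['image'],[(400,298),(385,290),(370,290),(430,300)])]:
    for p in pts: print(n,p,im[p[1],p[0]], end=' ')
print()
q=onz(sc,[(247.7,305),(277.3,326.7),(304,239),(335,255)],0.22); print(q.round(4).tolist())
print('tips',onz(sc,[(308,227),(337.7,244)],0.251).round(4).tolist(), onz(s,[(507,177),(527,62)],0.247).round(4).tolist())
E
```

```text
w2 (300, 155) [89 63 44] w2 (270, 268) [135 107  74] w2 (300, 270) [63 47 33] w2 (335, 335) [166 135  94] w2 (250, 150) [178 158 122] w2 (290, 190) [115 100  75] w2 (230, 258) [170 150 114] w2 (350, 258) [174 155 119] w2 (340, 350) [175 156 120] w2 (310, 258) [109 105 100] w2 (285, 250) [63 46 32] w1 (400, 298) [120  95  66] w1 (385, 290) [72 58 41] w1 (370, 290) [170 151 116] w1 (430, 300) [96 77 55] 
[[0.8142, 0.0085, 0.22], [0.8183, 0.0791, 0.22], [0.6367, 0.0112, 0.22], [0.6333, 0.0827, 0.22]]
tips [[0.6257, 0.0137, 0.251], [0.6262, 0.083, 0.251]] [[0.6238, 0.0105, 0.247], [0.625, 0.0785, 0.247]]
```

```bash
sed -i 's/m=((w\[...,1\].*/m=((w[...,0]<R0)).astype(np.uint8)/; s/thr=0.74/R0=105/' h.py
python3 - <<'E'
from h import *
s=load('w2');w1=load('w1'); sc=load('scene1')
for n,c in [('C',(302,152)),('B',(285,250)),('A',(345,315))]: print(n,board(s,c))
print('D',board(w1,(385,290),r=38,R0=115)); print('D scene',board(sc,(407,303),r=30,R0=75))
print('A scene',board(sc,(246,217),r=30,R0=75))
E
```

```text
C {'c': array([464.8,   4. ]), 'yaw': -15.0, 'size': array([59.9, 34.8]), 'tag': array([489.3,  -1.6])}
B {'c': array([ 472.5, -132.9]), 'yaw': 5.7, 'size': array([90.3, 44.1]), 'tag': array([ 495.6, -136.1])}
A {'c': array([ 550.1, -229.3]), 'yaw': 9.3, 'size': array([87.1, 45.5]), 'tag': array([ 571.5, -229.8])}
D {'c': array([510.7, 230.7]), 'yaw': 81.8, 'size': array([36., 34.]), 'tag': array([nan, nan])}
D scene {'c': array([534.2, 231.5]), 'yaw': -6.1, 'size': array([63.5, 38.3]), 'tag': array([564.3, 229.8])}
A scene {'c': array([ 555.1, -228.4]), 'yaw': 10.3, 'size': array([100.6,  44.3]), 'tag': array([ 571.2, -231.5])}
```

```bash
python3 -c "
from h import *
plan([(0.53,-0.16,0.22,-48),(0.549,-0.234,0.12,-80.5)])"
```

```text
now [ 0.5026 -0.0394  0.3303] yaw 1.09 t 2.2 gap 0.997 F [-0.7 -0.2 -0.3]
(0.53, -0.16, 0.22, -48) -> [-121.1   25.2  110.3] [-3.000e-02 -1.000e-02  4.909e+01] dist 166 q6~ 31.0
(0.549, -0.234, 0.12, -80.5) -> [-195.5   42.8  210.2] [-3.000e-02 -0.000e+00  8.159e+01] dist 290 q6~ 57.0
```

>>> {"op": "move_arm", "data": {"commands": "-40 8 30 0 0 10 1; -80 17 60 0 0 20 1; -120 25 90 0 0 30 1; -160 35 120 0 0 40 1; -195 43 150 0 0 50 1"}}

```text
t: 2.8
tcp_pos: [0.5501, -0.2353, 0.1797]
tool_rot: [0.937, 0.348, 0.0, 0.0]
force: [0.5, 0.0, -0.1]
finger_gap: 1.0
gripper_force: 0.0
```

>>> {"op": "move_arm", "data": {"commands": "0 0 15 0 0 10 1; 0 0 30 0 0 20 1; 0 0 45 0 0 31.6 1; 0 0 60 0 0 31.6 1; 0 0 60 0 0 31.6 1"}}

```text
t: 3.42
tcp_pos: [0.5488, -0.2338, 0.1192]
tool_rot: [0.997, 0.083, -0.001, -0.001]
force: [-0.1, -0.5, 0.1]
finger_gap: 1.001
gripper_force: 0.0
```

```bash
python3 -c "
from h import *
s=snap('wrist','wA')
uv=proj(s,[(0.549,-0.234,0.024)])[0].astype(int); print(uv)
for dx in (-12,0,12): print(board(s,tuple(uv+[dx,10]),r=110,R0=105))
plan([(0.549,-0.234,0.12,-80.5),(0.549,-0.234,0.003,-80.5)])
cv2.imwrite('pics/wA.png',s['image'][:,:,::-1])"
```

```text
[316 242]
{'c': array([ 553.6, -237.2]), 'yaw': 9.7, 'size': array([91.5, 36.7]), 'tag': array([ 574.6, -233.6])}
{'c': array([ 553.6, -237.2]), 'yaw': 9.7, 'size': array([91.5, 36.7]), 'tag': array([ 574.6, -233.6])}
{'c': array([ 553.6, -237.2]), 'yaw': 9.7, 'size': array([91.5, 36.7]), 'tag': array([ 574.6, -233.6])}
now [ 0.5493 -0.2344  0.12  ] yaw -80.47 t 3.5 gap 1.0 F [ 0.6  0.4 -0.5]
(0.549, -0.234, 0.12, -80.5) -> [-0.3 -0.4 -0. ] [-0.04  0.04  0.03] dist 0 q6~ 57.0
(0.549, -0.234, 0.003, -80.5) -> [ -0.2  -0.3 117. ] [-0.04  0.04  0.03] dist 117 q6~ 57.0
```

View pics/wA.png

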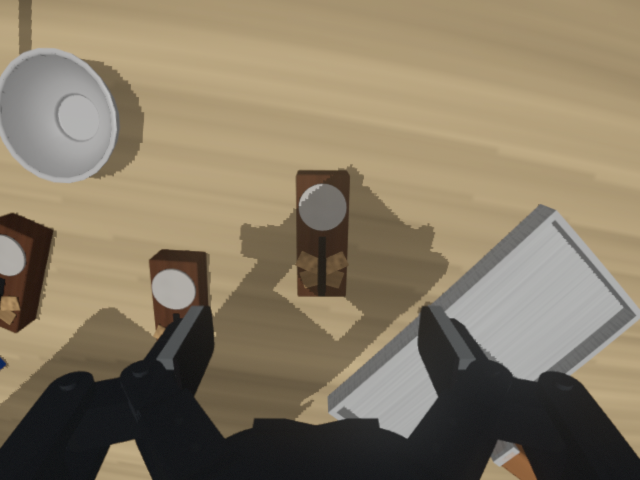

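The wrist view shows board A centred at (323,235) with its round tag at (323,207), clear of the carrier. Its measured size of 91.5 x 36.7 mm matches. Now I'll grasp it.

>>> {"op": "move_arm", "data": {"commands": "3 3 50 0 0 0 0.6; 3 3 90 0 0 0 0.6; 3 3 107 0 0 0 0.6; 3 3 117 0 0 0 0.6; 3 3 117 0 0 0 0.6", "grip_force": 40}}

```text
t: 4.1
tcp_pos: [0.5533, -0.2378, 0.0038]
tool_rot: [0.997, 0.082, 0.0, 0.0]
force: [0.7, -0.3, 0.3]
finger_gap: 0.803
gripper_force: 0.0
```

>>> {"op": "move_arm", "data": {"commands": "0 0 0 0 0 0 -1; 0 0 0 0 0 0 -1; 0 0 0 0 0 0 -1; 0 0 0 0 0 0 -1; 0 0 0 0 0 0 -1"}}

```text
t: 4.72
tcp_pos: [0.5537, -0.2382, 0.0047]
tool_rot: [0.997, 0.082, 0.001, 0.001]
force: [-0.9, 0.0, 6.6]
finger_gap: 0.412
gripper_force: 42.3
```

>>> {"op": "move_arm", "data": {"commands": "0 0 -10 0 0 0 -1; 0 0 -50 0 0 0 -1; 0 0 -100 0 0 0 -1; 0 0 -150 0 0 0 -1; 0 0 -150 0 0 0 -1"}}

```text
t: 5.35
tcp_pos: [0.5554, -0.2391, 0.1582]
tool_rot: [0.997, 0.082, 0.004, 0.003]
force: [0.9, 0.5, -0.0]
finger_gap: 0.409
gripper_force: 41.6
```

```bash
python3 -c "
from h import *
for y in (35.9,-144.1): plan([(0.45,0.1,0.2,y),(0.517,0.4175,0.06,y)])"
```

```text
now [ 0.5554 -0.2391  0.1582] yaw -80.63 t 5.3 gap 0.409 F [ 0.9  0.5 -0. ]
(0.45, 0.1, 0.2, 35.9) -> [ -48.4 -351.4  -44.5] [   0.67    0.13 -116.53] dist 358 q6~ -23.0
(0.517, 0.4175, 0.06, 35.9) -> [  68.3 -654.7   94.3] [   0.67    0.13 -116.53] dist 665 q6~ 3.0
now [ 0.5554 -0.2391  0.1582] yaw -80.63 t 5.3 gap 0.409 F [ 0.9  0.5 -0. ]
(0.45, 0.1, 0.2, -144.1) -> [ -48.4 -351.4  -44.5] [ 0.12 -0.59 63.47] dist 358 q6~ 157.0
(0.517, 0.4175, 0.06, -144.1) -> [  68.3 -654.7   94.3] [ 0.12 -0.59 63.47] dist 665 q6~ 183.0
```

>>> {"op": "move_arm", "data": {"commands": "-25 -50 -20 0 0 -10 -1; -40 -110 -40 0 0 -20 -1; -45 -170 -45 0 0 -30 -1; -45 -230 -45 0 0 -40 -1; -45 -285 -45 0 0 -50 -1"}}

```text
t: 5.98
tcp_pos: [0.4604, 0.0383, 0.1977]
tool_rot: [0.867, 0.497, -0.001, -0.001]
force: [1.1, 0.2, -0.3]
finger_gap: 0.41
gripper_force: 41.5
```

```bash
python3 -c "
from h import *
plan([(0.517,0.4175,0.12,35.9),(0.517,0.4175,0.0125,35.9)])"
```

```text
now [0.4604 0.0383 0.1977] yaw -30.33 t 6.0 gap 0.41 F [ 1.1  0.2 -0.3]
(0.517, 0.4175, 0.12, 35.9) -> [ 356.  -142.5   77.8] [-1.100e-01 -3.000e-02 -6.623e+01] dist 391 q6~ 3.0
(0.517, 0.4175, 0.0125, 35.9) -> [ 356.  -142.3  185.3] [-1.100e-01 -3.000e-02 -6.623e+01] dist 426 q6~ 3.0
```

>>> {"op": "move_arm", "data": {"commands": "55 -22 0 0 0 -10 -1; 110 -44 0 0 0 -20 -1; 165 -66 0 0 0 -30 -1; 220 -88 0 0 0 -40 -1; 275 -110 0 0 0 -50 -1"}}

```text
t: 6.6
tcp_pos: [0.5067, 0.3306, 0.1971]
tool_rot: [0.576, 0.818, -0.001, -0.001]
force: [1.5, 0.1, 0.3]
finger_gap: 0.413
gripper_force: 41.5
```

>>> {"op": "move_arm", "data": {"commands": "0 0 0 0 0 -10 -1; 0 0 0 0 0 -16.2 -1; 0 0 0 0 0 -16.2 -1; 0 0 0 0 0 -16.2 -1; 0 0 0 0 0 -16.2 -1"}}

```text
t: 7.22
tcp_pos: [0.5075, 0.3287, 0.1981]
tool_rot: [0.458, 0.889, -0.0, -0.0]
force: [0.0, -0.8, -0.2]
finger_gap: 0.411
gripper_force: 41.5
```

```bash
cat >> h.py <<'E'
def tray(s,z=0.02):
    """dark rim outer corners of the tray"""
    im=s['image'].astype(int)
E
python3 -c "
from h import *
s=snap('wrist','wT'); snap('side','sideT')
c=np.array([.4605,.3765]);x=np.array([.81,.586]);y=np.array([-.586,.81])
P=[[*(c+a*.128*x+b*.062*y),.02] for a,b in [(-1,-1),(-1,1),(1,1),(1,-1)]]
im=s['image'][:,:,::-1].copy(); cv2.polylines(im,[proj(s,P).astype(np.int32)],True,(0,255,0)); cv2.imwrite('pics/wTd.png',im)
plan([(0.517,0.4175,0.12,35.9),(0.517,0.4175,0.0125,35.9)])"
```

```text
now [0.5077 0.3287 0.1983] yaw 35.5 t 7.3 gap 0.408 F [ 0.6 -0.3 -0.9]
(0.517, 0.4175, 0.12, 35.9) -> [66.8 59.2 78.3] [-0.  -0.  -0.4] dist 119 q6~ 3.0
(0.517, 0.4175, 0.0125, 35.9) -> [ 66.8  59.2 185.8] [-0.  -0.  -0.4] dist 206 q6~ 3.0
```

View pics/wTd.png

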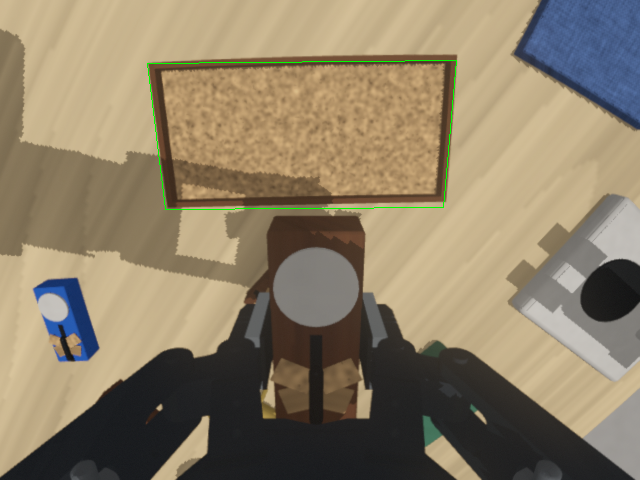

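The wrist view shows the empty tray with corners at about (149,64), (457,55), (444,203) and (166,208), a few mm off my outline. Board A is held straight between the fingers, its tag at (315,287).

```bash
python3 -c "
from h import *
s=load('wT')
q=onz(s,[(149,64),(457,55),(444,203),(166,208)],.02)[:,:2];print(q.round(4).tolist(),cv2.minAreaRect((q*1000).astype(np.float32)))
w1=load('w1')
c=q.mean(0);print(c)
# height check: same corners seen in w1 
for a,b in zip([(149,64),(457,55),(444,203),(166,208)],[(295,165),(492,110),(505,203),(322,253)]): print(tri(s,a,w1,b))
e=(q[1]-q[0]+q[2]-q[3]);a=np.degrees(np.arctan2(e[1],e[0]));print(a);u=e/np.linalg.norm(e)
T=[c+k*.07*u for k in (1,0,-1)];print(np.round(T,4))
# held board centre
print('board', board(s,(290,300),r=150,z=0.2))
plan([(*T[0],0.06,a),(*T[0],0.0125,a)])"
```

```text
[[0.3218, 0.3524], [0.5251, 0.505], [0.5983, 0.4045], [0.3934, 0.2527]] ((459.2380676269531, 378.8790588378906), (256.037841796875, 124.39044189453125), 36.51758575439453)
[0.45965888 0.37864658]
(array([0.32419855, 0.35332984, 0.02534597]), np.float64(0.0005409186329261263))
(array([0.51953661, 0.49559298, 0.04017425]), np.float64(0.0054135950815287995))
(array([0.59656595, 0.40234992, 0.02210355]), np.float64(0.004364598014994283))
(array([0.39475075, 0.25648497, 0.02699641]), np.float64(0.0012848051679984914))
36.7143770406082
[[0.5158 0.4205]
 [0.4597 0.3786]
 [0.4035 0.3368]]
board {'c': array([506.8, 304. ]), 'yaw': 36.1, 'size': array([157.3, 126.9]), 'tag': array([503.1, 336.6])}
now [0.5077 0.3287 0.1983] yaw 35.5 t 7.3 gap 0.408 F [ 0.6 -0.3 -0.9]
(np.float64(0.5157726794263925), np.float64(0.42049441913789365), 0.06, np.float64(36.7143770406082)) -> [ 70.   59.9 138.3] [-0.   -0.   -1.21] dist 166 q6~ 2.0
(np.float64(0.5157726794263925), np.float64(0.42049441913789365), 0.0125, np.float64(36.7143770406082)) -> [ 70.   59.9 185.8] [-0.   -0.   -1.21] dist 207 q6~ 2.0
```

>>> {"op": "move_arm", "data": {"commands": "35 30 20 0 0 -1 -1; 70 60 60 0 0 -1 -1; 70 60 115 0 0 -1 -1; 70 60 160 0 0 -1 -1; 70 60 178 0 0 -1 -1"}}

```text
t: 7.95
tcp_pos: [0.5139, 0.4198, 0.0172]
tool_rot: [0.45, 0.893, -0.002, -0.002]
force: [-0.7, 0.1, -0.8]
finger_gap: 0.412
gripper_force: 41.5
```

>>> {"op": "move_arm", "data": {"commands": "0 0 7 0 0 0 -1; 0 0 7 0 0 0 -1; 0 0 7 0 0 0 -1; 0 0 7 0 0 0 0.25; 0 0 7 0 0 0 0.25"}}

```text
t: 8.57
tcp_pos: [0.5162, 0.4211, 0.0143]
tool_rot: [0.45, 0.893, 0.001, 0.0]
force: [-0.3, 1.3, -0.5]
finger_gap: 0.626
gripper_force: 0.0
```

>>> {"op": "move_arm", "data": {"commands": "0 0 0 0 0 0 0.25; 0 0 -5 0 0 0 0.25; 0 0 -50 0 0 0 0.25; 0 0 -110 0 0 0 0.25; 0 0 -160 0 0 0 0.25"}}

```text
t: 9.2
tcp_pos: [0.516, 0.421, 0.1758]
tool_rot: [0.45, 0.893, 0.001, 0.0]
force: [-0.2, -0.2, -0.1]
finger_gap: 0.63
gripper_force: 0.0
```

```bash
python3 -c "
from h import *
s=snap('wrist','wT2')
uv=proj(s,[(.5158,.4205,.03)])[0].astype(int);print(uv,board(s,tuple(uv+[12,0]),r=90,z=.03))
plan([(0.50,0.3,0.25,36),(0.45,0.05,0.25,0),(0.468,-0.136,0.12,-85)])"
```

```text
[313 222] {'c': array([508.6, 415.9]), 'yaw': 36.6, 'size': array([122.4, 115.7]), 'tag': array([506. , 438.5])}
now [0.5195 0.4233 0.1835] yaw 36.58 t 9.2 gap 0.621 F [1.6 0.5 4.1]
(0.5, 0.3, 0.25, 36) -> [-87.5 -88.2 -67.6] [0.83 0.1  0.58] dist 141 q6~ -5.0
(0.45, 0.05, 0.25, 0) -> [-258.5 -277.3  -70. ] [ 0.83 -0.17 36.57] dist 385 q6~ 6.0
(0.468, -0.136, 0.12, -85) -> [-418.3 -375.5   58.8] [  0.6   -0.82 121.57] dist 565 q6~ 69.0
```

```bash
python3 -c "
from h import *
print(board(load('wT2'),(325,222),r=60,z=.03,R0=95))
plan([(0.4755,0.0,0.25,75),(0.4755,0,0.12,75)])"
```

```text
{'c': array([530.9, 407.5]), 'yaw': -143.4, 'size': array([94.5, 67.9]), 'tag': array([509.7, 425.7])}
now [0.5195 0.4233 0.1835] yaw 36.58 t 9.2 gap 0.621 F [1.6 0.5 4.1]
(0.4755, 0.0, 0.25, 75) -> [-313.8 -286.6  -70.1] [  0.76   0.37 -38.42] dist 431 q6~ -75.0
(0.4755, 0, 0.12, 75) -> [-313.6 -288.5   59.9] [  0.76   0.37 -38.42] dist 430 q6~ -75.0
```

>>> {"op": "move_arm", "data": {"commands": "-40 -37 -20 0 0 -8 0.8; -80 -73 -20 0 0 -16 0.8; -120 -110 -20 0 0 -24 0.8; -160 -147 -20 0 0 -32 0.8; -200 -184 -20 0 0 -38.4 0.8"}}

```text
t: 9.88
tcp_pos: [0.4868, 0.149, 0.1936]
tool_rot: [0.129, 0.992, 0.0, 0.001]
force: [1.0, -1.1, -0.2]
finger_gap: 0.899
gripper_force: 0.0
```

```bash
python3 -c "
from h import *
plan([(0.4755,0,0.12,75)])"
```

```text
now [0.4868 0.149  0.1936] yaw 75.2 t 9.9 gap 0.899 F [ 1.  -1.1 -0.2]
(0.4755, 0, 0.12, 75) -> [ -27.  -147.    73.6] [0.01 0.06 0.2 ] dist 167 q6~ -75.0
```

>>> {"op": "move_arm", "data": {"commands": "-8 -50 10 0 0 0 0.8; -16 -100 40 0 0 0 0.8; -26 -140 74 0 0 0 0.8; -26 -140 74 0 0 0 0.8; -26 -140 74 0 0 0 0.8"}}

```text
t: 10.5
tcp_pos: [0.4761, 0.0088, 0.1196]
tool_rot: [0.131, 0.991, 0.0, 0.0]
force: [0.3, 0.4, 0.3]
finger_gap: 0.902
gripper_force: 0.0
```

```bash
python3 -c "
from h import *
s=snap('wrist','wC')
uv=proj(s,[(.4755,0,.024)])[0].astype(int);print(uv)
for d in (-14,14): print(board(s,tuple(uv+[d,-8]),r=110))
plan([(0.4755,0,0.006,75)])"
```

```text
[302 242]
{'c': array([4.752e+02, 1.000e-01]), 'yaw': -15.1, 'size': array([91.1, 36.2]), 'tag': array([500.2,  -6.6])}
{'c': array([4.752e+02, 1.000e-01]), 'yaw': -15.1, 'size': array([91.1, 36.2]), 'tag': array([500.2,  -6.6])}
now [0.4763 0.0093 0.12  ] yaw 74.99 t 10.6 gap 0.902 F [0.1 0.3 0.8]
(0.4755, 0, 0.006, 75) -> [ -1.4  -9.2 114. ] [ 0.02  0.07 -0.01] dist 114 q6~ -75.0
```

>>> {"op": "move_arm", "data": {"commands": "-1 -9 40 0 0 0 0.7; -1 -9 85 0 0 0 0.7; -1 -9 106 0 0 0 0.7; -1 -9 114 0 0 0 0.7; -1 -9 114 0 0 0 0.4"}}

```text
t: 11.18
tcp_pos: [0.475, 0.0004, 0.0058]
tool_rot: [0.13, 0.992, -0.0, 0.001]
force: [-0.2, 0.4, 0.2]
finger_gap: 0.7
gripper_force: 0.0
```

>>> {"op": "move_arm", "data": {"commands": "0 0 0 0 0 0 -1; 0 0 0 0 0 0 -1; 0 0 0 0 0 0 -1; 0 0 0 0 0 0 -1; 0 0 -10 0 0 0 -1"}}

```text
t: 11.8
tcp_pos: [0.4743, -0.0003, 0.0158]
tool_rot: [0.131, 0.991, -0.0, -0.0]
force: [-0.4, 0.2, -0.4]
finger_gap: 0.41
gripper_force: 40.5
```

>>> {"op": "move_arm", "data": {"commands": "0 20 -40 0 0 0 -1; 0 60 -80 0 0 0 -1; 0 115 -100 0 0 0 -1; 0 170 -100 0 0 0 -1; 0 225 -100 0 0 0 -1"}}

```text
t: 12.42
tcp_pos: [0.5332, 0.2185, 0.1168]
tool_rot: [0.131, 0.991, 0.0, 0.001]
force: [0.5, -0.2, -1.3]
finger_gap: 0.411
gripper_force: 40.5
```

```bash
python3 -c "
from h import *
plan([(0.4592,0.3788,0.08,36.6)])"
```

```text
now [0.5332 0.2185 0.1168] yaw 74.94 t 12.4 gap 0.411 F [ 0.5 -0.2 -1.3]
(0.4592, 0.3788, 0.08, 36.6) -> [113.2 135.5  36.6] [ 0.06  0.08 38.34] dist 180 q6~ 3.0
```

>>> {"op": "move_arm", "data": {"commands": "30 36 0 0 0 10 -1; 66 80 0 0 0 20 -1; 110 130 10 0 0 30 -1; 110 130 30 0 0 38.3 -1; 110 130 30 0 0 38.3 -1"}}

```text
t: 13.05
tcp_pos: [0.4583, 0.3711, 0.0845]
tool_rot: [0.447, 0.894, -0.002, -0.001]
force: [0.9, 0.2, -0.6]
finger_gap: 0.415
gripper_force: 40.5
```

```bash
python3 -c "
from h import *
s=snap('wrist','wT3')
plan([(0.4592,0.3788,0.013,36.6)])"
```

```text
now [0.4596 0.3708 0.0853] yaw 36.84 t 13.1 gap 0.412 F [-0.1 -0.2 -0.8]
(0.4592, 0.3788, 0.013, 36.6) -> [ 6.7  4.6 72.2] [-0.1   0.    0.24] dist 73 q6~ 3.0
```

>>> {"op": "move_arm", "data": {"commands": "7 5 30 0 0 0 -1; 7 5 60 0 0 0 -1; 7 5 72 0 0 0 -1; 7 5 72 0 0 0 -1; 7 5 72 0 0 0 0.2"}}

```text
t: 13.72
tcp_pos: [0.4613, 0.3796, 0.0144]
tool_rot: [0.449, 0.894, 0.001, 0.001]
force: [0.5, 0.1, 0.3]
finger_gap: 0.597
gripper_force: 0.0
```

>>> {"op": "move_arm", "data": {"commands": "0 0 0 0 0 0 0.2; 0 0 0 0 0 0 0.2; 0 0 -40 0 0 0 0.2; 0 0 -100 0 0 0 0.2; 0 0 -160 0 0 0 0.2"}}

```text
t: 14.35
tcp_pos: [0.4598, 0.3795, 0.1748]
tool_rot: [0.449, 0.894, -0.0, -0.0]
force: [0.7, 0.3, -0.5]
finger_gap: 0.598
gripper_force: 0.0
```

```bash
python3 -c "
from h import *
snap('wrist','wT4')
plan([(0.471,-0.136,0.25,95),(0.471,-0.136,0.12,95)])"
```

```text
now [0.4641 0.3822 0.1835] yaw 36.7 t 14.4 gap 0.6 F [0.3 1.1 4.6]
(0.471, -0.136, 0.25, 95) -> [-419.8 -303.2  -70.1] [  0.72   0.54 -58.3 ] dist 523 q6~ -111.0
(0.471, -0.136, 0.12, 95) -> [-419.5 -305.1   59.9] [  0.72   0.54 -58.3 ] dist 522 q6~ -111.0
```

View pics/wT4.png

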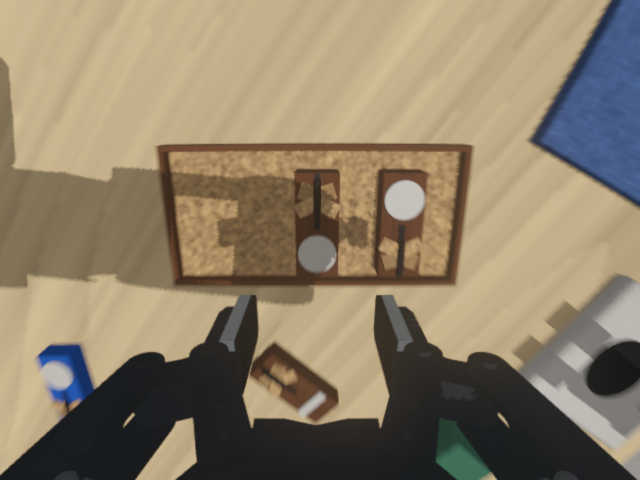

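Both boards lie flat in the tray, with tags at (405,200) and (317,254). D is seen at (295,380) with its bar at (312,403). Next is B.

>>> {"op": "move_arm", "data": {"commands": "-45 -33 -10 0 0 -10 0.8; -90 -66 -10 0 0 -20 0.8; -135 -99 -10 0 0 -30 0.8; -180 -132 -10 0 0 -40 0.8; -230 -166 -10 0 0 -50 0.8"}}

```text
t: 15.02
tcp_pos: [0.4642, 0.1048, 0.1835]
tool_rot: [0.039, 0.999, -0.0, 0.0]
force: [0.5, -0.7, -0.4]
finger_gap: 0.901
gripper_force: 0.0
```

```bash
python3 -c "
from h import *
plan([(0.471,-0.136,0.12,95)])"
```

```text
now [0.4642 0.1048 0.1835] yaw 85.51 t 15.0 gap 0.901 F [ 0.5 -0.7 -0.4]
(0.471, -0.136, 0.12, 95) -> [ -25.6 -239.5   63.5] [-0.    0.05 -9.49] dist 249 q6~ -111.0
```

>>> {"op": "move_arm", "data": {"commands": "-6 -58 0 0 0 -5 0.8; -13 -116 10 0 0 -9.5 0.8; -20 -174 35 0 0 -9.5 0.8; -25 -232 63 0 0 -9.5 0.8; -25 -232 63 0 0 -9.5 0.8"}}

```text
t: 15.65
tcp_pos: [0.4696, -0.1305, 0.1189]
tool_rot: [-0.038, 0.999, 0.0, -0.0]
force: [-0.6, -0.4, 0.4]
finger_gap: 0.9
gripper_force: 0.0
```

```bash
python3 -c "
from h import *
s=snap('wrist','wB')
uv=proj(s,[(.471,-.136,.024)])[0].astype(int);print(uv)
for d in (-14,14): print(board(s,tuple(uv+[d,-8]),r=110))
plan([(0.471,-.136,0.006,95)])"
```

```text
[307 242]
{'c': array([ 470.1, -138.8]), 'yaw': 5.3, 'size': array([91.9, 36.9]), 'tag': array([ 495.4, -136.1])}
{'c': array([ 470.1, -138.8]), 'yaw': 5.3, 'size': array([91.9, 36.9]), 'tag': array([ 495.4, -136.1])}
now [ 0.4694 -0.1288  0.1194] yaw 94.43 t 15.7 gap 0.898 F [0.5 0.3 0.1]
(0.471, -0.136, 0.006, 95) -> [ -1.2  -7.4 113.4] [ 0.05 -0.07 -0.57] dist 114 q6~ -111.0
```

>>> {"op": "move_arm", "data": {"commands": "-1 -10 40 0 0 -1 0.7; -1 -10 85 0 0 -1 0.7; -1 -10 106 0 0 -1 0.7; -1 -10 113 0 0 -1 0.7; -1 -10 113 0 0 -1 0.4"}}

```text
t: 16.32
tcp_pos: [0.4719, -0.136, 0.0078]
tool_rot: [-0.05, 0.999, -0.0, 0.0]
force: [0.0, 0.2, 0.9]
finger_gap: 0.7
gripper_force: 0.0
```

>>> {"op": "move_arm", "data": {"commands": "0 0 0 0 0 0 -1; 0 0 0 0 0 0 -1; 0 0 0 0 0 0 -1; 0 0 0 0 0 0 -1; 0 0 -10 0 0 0 -1"}}

```text
t: 16.95
tcp_pos: [0.4715, -0.1368, 0.0178]
tool_rot: [-0.049, 0.999, 0.0, -0.0]
force: [0.6, -0.4, -1.3]
finger_gap: 0.409
gripper_force: 40.7
```

>>> {"op": "move_arm", "data": {"commands": "0 20 -50 0 0 5 -1; 0 60 -100 0 0 10 -1; 0 115 -130 0 0 20 -1; 0 170 -130 0 0 30 -1; 0 228 -130 0 0 40 -1"}}

```text
t: 17.58
tcp_pos: [0.4508, 0.0811, 0.1488]
tool_rot: [0.283, 0.959, 0.0, 0.001]
force: [1.1, 0.3, -0.7]
finger_gap: 0.41
gripper_force: 40.7
```

```bash
python3 -c "
from h import *
plan([(0.4025,0.337,0.08,36.6)])"
```

```text
now [0.4508 0.0811 0.1488] yaw 57.18 t 17.6 gap 0.41 F [ 1.1  0.3 -0.7]
(0.4025, 0.337, 0.08, 36.6) -> [179.5 188.8  68.6] [ 0.1   0.13 20.58] dist 269 q6~ 3.0
```

>>> {"op": "move_arm", "data": {"commands": "42 44 0 0 0 10 -1; 84 88 0 0 0 20 -1; 126 132 0 0 0 20.6 -1; 174 182 30 0 0 20.6 -1; 174 182 60 0 0 20.6 -1"}}

```text
t: 18.2
tcp_pos: [0.4023, 0.3303, 0.0886]
tool_rot: [0.445, 0.895, 0.003, 0.002]
force: [0.1, -0.7, -0.3]
finger_gap: 0.409
gripper_force: 40.7
```

```bash
python3 -c "
from h import *
telemetry.sense(); snap('side','side5')
plan([(0.4025,0.3367,0.015,36.6)])"
```

```text
now [0.3988 0.3298 0.0835] yaw 37.11 t 18.2 gap 0.41 F [-0.8  2.  -2.9]
(0.4025, 0.3367, 0.015, 36.6) -> [ 3.2  7.4 68.4] [-0.19 -0.1   0.51] dist 69 q6~ 3.0
```

>>> {"op": "move_arm", "data": {"commands": "2 6 20 0 0 0 -1; 2 6 40 0 0 0 -1; 2 6 40 0 0 0 -1; 2 6 40 0 0 0 -1; 2 6 40 0 0 0 -1"}}

```text
t: 18.88
tcp_pos: [0.4059, 0.3319, 0.0484]
tool_rot: [0.447, 0.895, 0.001, 0.001]
force: [-0.3, -0.0, 0.3]
finger_gap: 0.411
gripper_force: 40.6
```

```bash
python3 -c "
from h import *
plan([(0.4025,0.3367,0.015,36.6)])"
```

```text
now [0.4059 0.3319 0.0484] yaw 36.9 t 18.9 gap 0.411 F [-0.3 -0.   0.3]
(0.4025, 0.3367, 0.015, 36.6) -> [ 5.9  0.1 33.4] [0.1  0.02 0.3 ] dist 34 q6~ 3.0
```

>>> {"op": "move_arm", "data": {"commands": "6 0 20 0 0 0 -1; 6 0 33 0 0 0 -1; 6 0 33 0 0 0 -1; 6 0 33 0 0 0 0.2; 6 0 33 0 0 0 0.2"}}

```text
t: 19.5
tcp_pos: [0.4019, 0.3366, 0.0145]
tool_rot: [0.447, 0.895, 0.0, 0.0]
force: [0.1, 0.3, 0.1]
finger_gap: 0.601
gripper_force: 0.0
```

>>> {"op": "move_arm", "data": {"commands": "0 0 0 0 0 0 0.2; 0 0 0 0 0 0 0.2; 0 0 -40 0 0 0 0.2; 0 0 -100 0 0 0 0.2; 0 0 -130 0 0 0 0.2"}}

```text
t: 20.12
tcp_pos: [0.4027, 0.3372, 0.1471]
tool_rot: [0.447, 0.895, 0.002, 0.001]
force: [-0.1, 0.7, 0.0]
finger_gap: 0.598
gripper_force: 0.0
```

```bash
python3 -c "
from h import *
s=snap('wrist','wT5'); sc=snap('scene','scT5'); sd=snap('side','sdT5')
print('D scene',board(sc,(407,303),r=30,R0=75)); print(board(sd,(272,231),r=32,R0=75))
plan([(0.548,0.224,0.17,80)])
A=cv2.resize(s['image'][120:480,100:640],(480,320)); B=cv2.resize(sd['image'][150:270,160:340],(320,213))
B=cv2.copyMakeBorder(B,0,107,0,0,cv2.BORDER_CONSTANT); cv2.imwrite('pics/v5.png',np.hstack([A,B])[:,:,::-1])"
```

```text
D scene {'c': array([533.3, 231.4]), 'yaw': 175.0, 'size': array([61.8, 36.9]), 'tag': array([nan, nan])}
{'c': array([540.8, 207.6]), 'yaw': -4.6, 'size': array([90.8, 57.9]), 'tag': array([569. , 220.8])}
now [0.4026 0.3372 0.1459] yaw 36.93 t 20.3 gap 0.599 F [-0.5  0.3 -1.2]
(0.548, 0.224, 0.17, 80) -> [-177.9   48.3  -23.8] [  0.21   0.13 -43.07] dist 186 q6~ -58.0
```

View pics/v5.png

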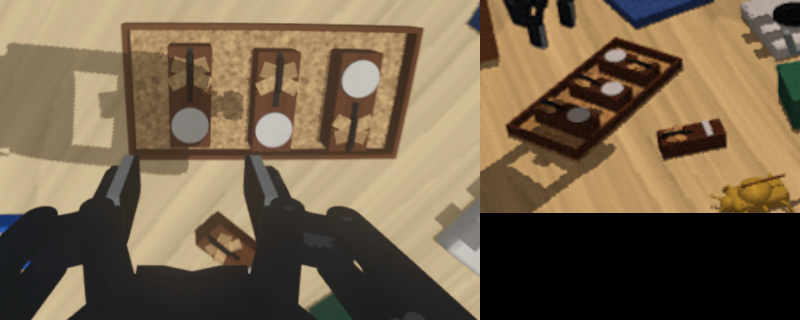

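All three round-tagged boards lie flat in the tray, tags at (190,125), (273,130) and (360,78) of the crop. D is still on the counter with its bar tag. Now I'll hover over D.

```bash
python3 -c "
from h import *
plan([(0.54,0.222,0.12,86)])"
```

```text
now [0.4026 0.3372 0.1459] yaw 36.93 t 20.3 gap 0.599 F [-0.5  0.3 -1.2]
(0.54, 0.222, 0.12, 86) -> [-174.7   40.5   26.2] [  0.21   0.14 -49.07] dist 181 q6~ -64.0
```

>>> {"op": "move_arm", "data": {"commands": "-45 10 -15 0 0 -10 0.5; -90 20 -15 0 0 -20 0.5; -135 30 -10 0 0 -30 0.5; -175 40 10 0 0 -40 0.5; -175 40 26 0 0 -49 0.5"}}

```text
t: 20.9
tcp_pos: [0.5408, 0.2183, 0.1158]
tool_rot: [0.035, 0.999, -0.0, -0.0]
force: [-0.5, 0.5, -0.2]
finger_gap: 0.748
gripper_force: 0.0
```

>>> {"op": "move_arm", "data": {"commands": "0 0 0 0 0 0 0.5; 0 0 0 0 0 0 0.5; 0 0 0 0 0 0 0.5; 0 0 0 0 0 0 0.5; 0 0 0 0 0 0 0.5"}}

```text
t: 21.52
tcp_pos: [0.5389, 0.2211, 0.1188]
tool_rot: [0.036, 0.999, 0.0, 0.0]
force: [0.2, 0.4, 0.9]
finger_gap: 0.753
gripper_force: 0.0
```

```bash
python3 -c "
from h import *
s=snap('wrist','wD')
uv=proj(s,[(.54,.222,.024)])[0].astype(int);print(uv)
for d in (-14,0,14): print(board(s,tuple(uv+[d,-8]),r=110))
plan([(0.54,.222,0.006,86)])"
```

```text
[316 242]
{'c': array([532.6, 227.8]), 'yaw': -5.6, 'size': array([67.6, 36. ]), 'tag': array([565. , 213.7])}
{'c': array([532.6, 227.8]), 'yaw': -5.6, 'size': array([67.6, 36. ]), 'tag': array([565. , 213.7])}
{'c': array([532.6, 227.8]), 'yaw': -5.6, 'size': array([67.6, 36. ]), 'tag': array([565. , 213.7])}
now [0.5388 0.221  0.1187] yaw 85.92 t 21.6 gap 0.751 F [-0.4 -0.2  0.4]
(0.54, 0.222, 0.006, 86) -> [ -1.    1.1 112.7] [ 0.01  0.04 -0.08] dist 113 q6~ -64.0
```

>>> {"op": "move_arm", "data": {"commands": "-5 6 40 0 0 1.5 0.5; -5 6 85 0 0 1.5 0.5; -5 6 105 0 0 1.5 0.5; -5 6 112 0 0 1.5 0.5; -5 6 112 0 0 1.5 0.3"}}

```text
t: 22.2
tcp_pos: [0.5447, 0.2265, 0.0068]
tool_rot: [0.049, 0.999, 0.0, 0.0]
force: [-0.1, -0.4, 1.5]
finger_gap: 0.647
gripper_force: 0.0
```

>>> {"op": "move_arm", "data": {"commands": "0 0 0 0 0 0 -1; 0 0 0 0 0 0 -1; 0 0 0 0 0 0 -1; 0 0 0 0 0 0 -1; 0 0 -10 0 0 0 -1"}}

```text
t: 22.82
tcp_pos: [0.5438, 0.2263, 0.0165]
tool_rot: [0.049, 0.999, -0.0, -0.0]
force: [-0.0, -0.9, -0.6]
finger_gap: 0.406
gripper_force: 41.2
```

>>> {"op": "move_arm", "data": {"commands": "0 0 -50 0 0 0 -1; 10 0 -100 0 0 0 -1; 50 -20 -145 0 0 0 -1; 80 -70 -145 0 0 0 -1; 90 -130 -145 0 0 5 -1"}}

```text
t: 23.45
tcp_pos: [0.4397, 0.1057, 0.1625]
tool_rot: [0.092, 0.996, -0.0, 0.0]
force: [0.3, -0.9, -0.3]
finger_gap: 0.412
gripper_force: 41.2
```

```bash
python3 -c "
from h import *
plan([(0.44,-0.12,0.2,57),(0.415,-0.34,0.25,57)])"
```

```text
now [0.4397 0.1057 0.1625] yaw 79.49 t 23.4 gap 0.412 F [ 0.3 -0.9 -0.3]
(0.44, -0.12, 0.2, 57) -> [ -41.5 -221.8  -37.5] [1.000e-02 4.000e-02 2.249e+01] dist 229 q6~ -72.0
(0.415, -0.34, 0.25, 57) -> [ -57.  -442.7  -87.5] [1.000e-02 4.000e-02 2.249e+01] dist 455 q6~ -96.0
```

>>> {"op": "move_arm", "data": {"commands": "-10 -55 -15 0 0 6 -1; -20 -110 -30 0 0 12 -1; -30 -165 -45 0 0 18 -1; -41 -215 -58 0 0 22.5 -1; -41 -215 -58 0 0 22.5 -1"}}

```text
t: 24.08
tcp_pos: [0.4441, -0.117, 0.2209]
tool_rot: [0.287, 0.958, -0.001, 0.002]
force: [0.1, 1.2, -0.3]
finger_gap: 0.406
gripper_force: 41.2
```

```bash
python3 -c "
from h import *
s=snap('wrist','wK'); sc=snap('scene','scK'); sd=snap('side','sdK')
plan([(0.415,-0.34,0.22,57)])
A=s['image'][:,:400]; A=cv2.resize(A,(400,480)); B=np.clip(cv2.resize(sc['image'][110:210,160:290],(390,300))*1.5,0,255).astype(np.uint8); C=cv2.resize(sd['image'][360:480,270:450],(270,180))
v=np.zeros((480,790,3),np.uint8); v[:,:400]=A; v[:300,400:]=B; v[300:,400:670]=C
cv2.imwrite('pics/v6.png',v[:,:,::-1])"
```

```text
now [ 0.4419 -0.1121  0.2191] yaw 56.93 t 24.2 gap 0.409 F [ 1.  -0.3 -0.4]
(0.415, -0.34, 0.22, 57) -> [-101.8 -205.6   -1.1] [ 0.01 -0.1  -0.07] dist 229 q6~ -96.0
```

View pics/v6.png

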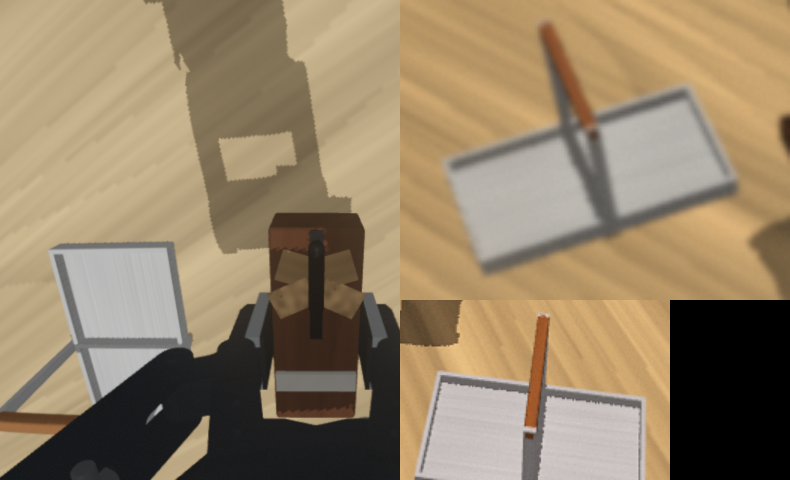

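The view shows the carrier: in the wrist picture its near corners are at (52,247) and (173,242) and the divider line runs from (76,345) to (190,338). The handle bar is clear in the scene and side pictures, and the board is held with its moth and bar tag up.

```bash
python3 -c "
from h import *
s=load('wK');sc=load('scK');sd=load('sdK')
h1,h2=(208.7,118.3),(224.7,154.3); k1,k2=(365.3,370.7),(356.7,448)
for a,b in [(h1,k1),(h1,k2),(h2,k1),(h2,k2)]: print('handle',*[np.round(x,4) for x in tri(sc,a,sd,b)])
print('handle z142',onz(sc,[h1,h2],.142).round(4).tolist(),onz(sd,[k1,k2],.142).round(4).tolist())
q=onz(sc,[(175.7,164.3),(256,139.3),(272.3,171.5),(187.7,198)],.02)[:,:2]; print(q.round(4).tolist(),cv2.minAreaRect((q*1000).astype(np.float32)))
print('wrist corners',onz(s,[(52,247),(173,242)],.02).round(4).tolist(),'div',onz(s,[(76,345),(190,338)],.02).round(4).tolist())
print('side corners',onz(sd,[(296.7,410),(433.3,426.7)],.02).round(4).tolist())
print(tri(s,(173,242),sd,(296.7,410)),tri(s,(173,242),sc,(256,139.3)),tri(s,(173,242),sc,(272.3,171.5)),tri(s,(52,247),sc,(256,139.3)))
"
```

```text
handle [ 0.4731 -0.3809  0.2083] 0.0037
handle [ 0.4251 -0.4444  0.1346] 0.0053
handle [ 0.4982 -0.3279  0.1339] 0.0041
handle [ 0.4469 -0.394   0.0448] 0.0149
handle z142 [[0.428, -0.4369, 0.142], [0.5015, -0.3211, 0.142]] [[0.4968, -0.3347, 0.142], [0.4251, -0.45, 0.142]]
[[0.5282, -0.4957], [0.3315, -0.371], [0.4011, -0.2612], [0.5966, -0.3895]] ((465.03973388671875, -378.67547607421875), (130.06546020507812, 233.86094665527344), 57.63597106933594)
wrist corners [[0.3284, -0.3712, 0.02], [0.3962, -0.2582, 0.02]] div [[0.4286, -0.4386, 0.02], [0.4934, -0.3173, 0.02]]
side corners [[0.3959, -0.2786, 0.02], [0.5955, -0.4025, 0.02]]
(array([ 0.39830249, -0.26755667,  0.00311516]), np.float64(0.002388099648877404)) (array([ 0.39930401, -0.26272232,  0.10291927]), np.float64(0.08812448236926541)) (array([ 0.39668233, -0.26374951,  0.01263151]), np.float64(0.002804265308369272)) (array([ 0.32790323, -0.37458343,  0.01547295]), np.float64(0.0008930077602195819))
```

```bash
python3 -c "
from h import *
plan([(0.4155,-0.3483,0.2,58),(0.4155,-0.3483,0.0145,58)])"
```

```text
now [ 0.4419 -0.1121  0.2191] yaw 56.93 t 24.2 gap 0.409 F [ 1.  -0.3 -0.4]
(0.4155, -0.3483, 0.2, 58) -> [-106.8 -212.3   18.9] [ 0.01 -0.1  -1.07] dist 238 q6~ -98.0
(0.4155, -0.3483, 0.0145, 58) -> [-107.1 -212.3  204.4] [ 0.01 -0.1  -1.07] dist 314 q6~ -98.0
```

>>> {"op": "move_arm", "data": {"commands": "-25 -50 0 0 0 -1 -1; -50 -100 0 0 0 -1 -1; -80 -155 0 0 0 -1 -1; -107 -212 5 0 0 -1 -1; -107 -212 19 0 0 -1 -1"}}

```text
t: 24.85
tcp_pos: [0.4175, -0.3526, 0.2002]
tool_rot: [0.277, 0.961, -0.001, 0.001]
force: [-0.7, 1.0, -1.8]
finger_gap: 0.411
gripper_force: 41.2
```

>>> {"op": "move_arm", "data": {"commands": "0 0 0 0 0 0 -1; 0 0 0 0 0 0 -1; 0 0 0 0 0 0 -1; 0 0 0 0 0 0 -1; 0 0 0 0 0 0 -1"}}

```text
t: 25.48
tcp_pos: [0.417, -0.3488, 0.2007]
tool_rot: [0.276, 0.961, -0.0, 0.0]
force: [-0.1, 0.6, -0.8]
finger_gap: 0.409
gripper_force: 41.2
```

```bash
python3 -c "
from h import *
s=snap('wrist','wK2')
c=np.array([.4645,-.379]);a=np.radians(-32);x=np.array([np.cos(a),np.sin(a)]);y=np.array([-x[1],x[0]])
im=s['image'][:,:,::-1].copy()
P=[[*(c+i*.12*x+j*.065*y),.02] for i,j in [(-1,-1),(-1,1),(1,1),(1,-1)]]
cv2.polylines(im,[proj(s,P).astype(np.int32)],True,(0,255,0)); cv2.imwrite('pics/wK2d.png',im)
plan([(0.4155,-0.3483,0.0145,58)])"
```

```text
now [ 0.4169 -0.349   0.2006] yaw 57.94 t 25.5 gap 0.405 F [-0.2 -0.1 -0.6]
(0.4155, -0.3483, 0.0145, 58) -> [ 1.600e+00 -1.000e-01  1.861e+02] [-0.01  0.03 -0.06] dist 186 q6~ -98.0
```

View pics/wK2d.png

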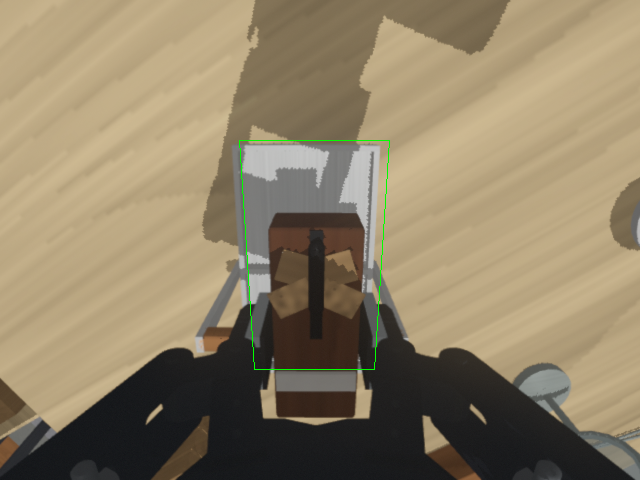

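The carrier's near rim corners are really at (234,145) and (383,143), about 5 mm left of my drawn outline, so I'll correct for that.

```bash
python3 -c "
from h import *
s=load('wK2'); q=onz(s,[(234,145),(383,143)],.02)[:,:2]; e=q[1]-q[0]; a=np.degrees(np.arctan2(e[1],e[0])); print(q.round(4).tolist(),np.linalg.norm(e),a)
u=e/np.linalg.norm(e); x=np.array([u[1],-u[0]]); c=q.mean(0)+.12*x; t=c-.058*x; print('centre',c.round(4),'slot',t.round(4))
plan([(*t,0.0145,a)])"
```

```text
[[0.3288, -0.3772], [0.3965, -0.266]] 0.13016581327557236 58.670825091068444
centre [ 0.4651 -0.384 ] slot [ 0.4156 -0.3538]
now [ 0.4169 -0.349   0.2006] yaw 57.94 t 25.5 gap 0.405 F [-0.2 -0.1 -0.6]
(np.float64(0.4155945486985627), np.float64(-0.35380381863119265), 0.0145, np.float64(58.670825091068444)) -> [ -1.4  -4.7 186.1] [-0.01  0.03 -0.73] dist 186 q6~ -99.0
```

>>> {"op": "move_arm", "data": {"commands": "-1 -5 40 0 0 -0.7 -1; -1 -5 90 0 0 -0.7 -1; -1 -5 140 0 0 -0.7 -1; -1 -5 165 0 0 -0.7 -1; -1 -5 177 0 0 -0.7 -1"}}

```text
t: 26.15
tcp_pos: [0.4145, -0.3535, 0.0218]
tool_rot: [0.271, 0.963, 0.001, -0.001]
force: [0.8, -0.9, -0.4]
finger_gap: 0.407
gripper_force: 41.2
```

>>> {"op": "move_arm", "data": {"commands": "0 0 7 0 0 0 -1; 0 0 9 0 0 0 -1; 0 0 9 0 0 0 -1; 0 0 9 0 0 0 0.2; 0 0 9 0 0 0 0.2"}}

```text
t: 26.78
tcp_pos: [0.4152, -0.3542, 0.0149]
tool_rot: [0.27, 0.963, -0.0, 0.0]
force: [0.4, 0.5, -0.8]
finger_gap: 0.597
gripper_force: 0.0
```

>>> {"op": "move_arm", "data": {"commands": "0 0 0 0 0 0 0.2; 0 0 0 0 0 0 0.2; 0 0 -50 0 0 0 0.2; 0 0 -110 0 0 0 0.2; 0 0 -170 0 0 0 0.2"}}

```text
t: 27.4
tcp_pos: [0.4147, -0.3536, 0.1857]
tool_rot: [0.27, 0.963, 0.0, -0.0]
force: [0.3, -1.3, -0.4]
finger_gap: 0.594
gripper_force: 0.0
```

>>> {"op": "move_arm", "data": {"commands": "0 0 -50 0 0 0 0.2; 30 0 -80 0 0 0 0.2; 60 0 -80 0 0 0 0.2; 60 0 -80 0 0 0 0.2; 60 0 -80 0 0 0 0.2"}}

```text
t: 28.02
tcp_pos: [0.3642, -0.3232, 0.2643]
tool_rot: [0.271, 0.963, -0.0, 0.0]
force: [0.3, -0.0, 0.0]
finger_gap: 0.597
gripper_force: 0.0
```

```bash
python3 -c "
from h import *
s=snap('wrist','wK3'); sc=snap('scene','scK3'); sd=snap('side','sdK3')
plan([(0.4651,-0.384,0.21,58.5)])
A=cv2.resize(s['image'],(427,320)); B=np.clip(cv2.resize(sc['image'][110:210,160:290],(364,280))*1.5,0,255).astype(np.uint8); C=cv2.resize(sd['image'][360:480,270:450],(330,220))
v=np.zeros((540,795,3),np.uint8); v[:320,:427]=A; v[:280,430:794]=B; v[320:,430:760]=C
cv2.imwrite('pics/v7.png',v[:,:,::-1])"
```

```text
now [ 0.3644 -0.3232  0.2639] yaw 58.63 t 28.2 gap 0.6 F [0.4 0.5 0.4]
(0.4651, -0.384, 0.21, 58.5) -> [-117.6    0.6   53.9] [ 0.01 -0.    0.13] dist 129 q6~ -98.0
```

View pics/v7.png

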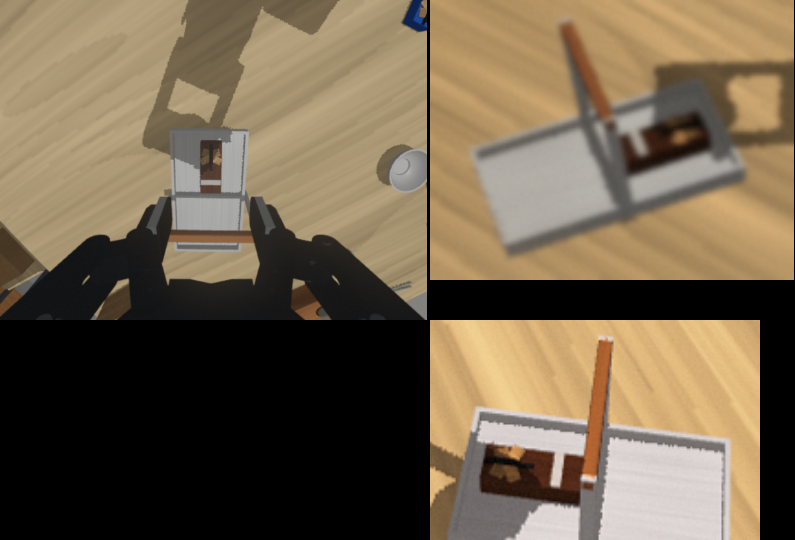

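D lies flat in the carrier beside the divider, moth and bar tag up. The handle bar spans about (255..380, 355) in the wrist image. Next I'll measure the bar.

```bash
cat >> h.py <<'E'
def bar(s,box):
    x0,y0,x1,y1=box; hsv=cv2.cvtColor(s['image'],cv2.COLOR_RGB2HSV)[y0:y1,x0:x1]
    m=((hsv[...,0]<14)&(hsv[...,1]>130)&(hsv[...,2]>50)).astype(np.uint8)
    m=cv2.morphologyEx(m,cv2.MORPH_OPEN,np.ones((2,2)))
    n,l,st,ce=cv2.connectedComponentsWithStats(m); i=1+np.argmax(st[1:,4]); 
    p=np.argwhere(l==i)[:,::-1]+[x0,y0]; rc=cv2.minAreaRect(p.astype(np.float32)); b=cv2.boxPoints(rc)
    d=[np.linalg.norm(b[0]-b[1]),np.linalg.norm(b[1]-b[2])]
    e=[(b[1]+b[2])/2,(b[0]+b[3])/2] if d[0]>d[1] else [(b[0]+b[1])/2,(b[2]+b[3])/2]
    return np.array(sorted(e,key=lambda q:q[1])),rc,st[i,4]
E
python3 -c "
from h import *
s=load('wK3');sc=load('scK3');sd=load('sdK3')
e0,r0,n0=bar(s,(250,320,385,400)); print(r0,n0); print(onz(s,e0,.142).round(4).tolist())
e1,r1,n1=bar(sc,(195,105,235,165)); print(e1,n1,onz(sc,e1,.138).round(4).tolist())
e2,r2,n2=bar(sd,(340,360,380,460)); print(e2,n2,onz(sd,e2,.138).round(4).tolist())
print(tri(sc,e1.mean(0),sd,e2.mean(0)),tri(sc,e1[0],sd,e2[1]),tri(sc,e1[1],sd,e2[0]))
plan([(0.4651,-0.384,0.21,-31.5)])"
```

```text
((300.9043273925781, 358.14715576171875), (92.12055206298828, 9.475739479064941), 2.070030689239502) 659
[[0.4357, -0.4283, 0.142], [0.4805, -0.3613, 0.142]]
[[209.02063 119.5464 ]
 [223.37115 151.83507]] 144 [[0.4282, -0.4365, 0.138], [0.4945, -0.332, 0.138]]
[[361.3693  371.54614]
 [350.96927 454.74615]] 766 [[0.4918, -0.3309, 0.138], [0.4143, -0.4539, 0.138]]
(array([ 0.454508  , -0.39059874,  0.12741808]), np.float64(0.0015713922737109994)) (array([ 0.41831673, -0.44731472,  0.12457678]), np.float64(0.001108060009217008)) (array([ 0.49303436, -0.33156483,  0.13757366]), np.float64(0.002824226233935875))
now [ 0.3644 -0.3232  0.2639] yaw 58.63 t 28.2 gap 0.6 F [0.4 0.5 0.4]
(0.4651, -0.384, 0.21, -31.5) -> [-117.6    0.6   53.9] [ 0.   -0.   90.13] dist 129 q6~ -8.0
```

>>> {"op": "move_arm", "data": {"commands": "-25 0 0 0 0 10 0.6; -50 0 0 0 0 20 0.6; -75 0 0 0 0 30 0.6; -100 0 0 0 0 40 0.6; -117 0 0 0 0 50 0.6"}}

```text
t: 28.8
tcp_pos: [0.4651, -0.3844, 0.2634]
tool_rot: [0.654, 0.757, 0.0, -0.0]
force: [0.4, 0.2, -0.5]
finger_gap: 0.799
gripper_force: 0.0
```

>>> {"op": "move_arm", "data": {"commands": "0 0 10 0 0 10 0.6; 0 0 20 0 0 20 0.6; 0 0 40 0 0 30 0.6; 0 0 60 0 0 40.5 0.6; 0 0 70 0 0 40.5 0.6"}}

```text
t: 29.42
tcp_pos: [0.4636, -0.3832, 0.1924]
tool_rot: [0.874, 0.487, -0.0, -0.001]
force: [0.1, 0.8, -0.0]
finger_gap: 0.804
gripper_force: 0.0
```

>>> {"op": "move_arm", "data": {"commands": "0 0 0 0 0 0 0.6; 0 0 0 0 0 0 0.6; 0 0 0 0 0 0 0.6; 0 0 0 0 0 0 0.6; 0 0 0 0 0 0 0.6"}}

```text
t: 30.05
tcp_pos: [0.4637, -0.3837, 0.1947]
tool_rot: [0.874, 0.486, 0.0, 0.0]
force: [-0.6, 1.3, -0.2]
finger_gap: 0.797
gripper_force: 0.0
```

```bash
python3 -c "
from h import *
s=snap('wrist','wK4')
e,r,n=bar(s,(240,60,400,440)); print(e,r,n,onz(s,e,.142).round(4).tolist())
plan([(0.4651,-0.384,0.116,-32)])"
```

```text
[[321.7456  181.3164 ]
 [319.79425 210.5863 ]] ((320.7699279785156, 195.95135498046875), (18.292726516723633, 29.33487892150879), 3.814074993133545) 387 [[0.493, -0.3438, 0.142], [0.4836, -0.357, 0.142]]
now [ 0.4637 -0.3836  0.1946] yaw -31.87 t 30.1 gap 0.8 F [-0.   0.8  0.5]
(0.4651, -0.384, 0.116, -32) -> [ 0.4  1.4 78.6] [0.02 0.01 0.13] dist 79 q6~ -8.0
```

>>> {"op": "move_arm", "data": {"commands": "0 3 30 0 0 0 0.4; 0 3 60 0 0 0 0.2; 0 3 79 0 0 0 0; 0 3 79 0 0 0 -0.3; 0 3 79 0 0 0 -0.5", "grip_force": 110}}

```text
t: 30.72
tcp_pos: [0.4666, -0.3857, 0.1161]
tool_rot: [0.874, 0.486, 0.0, 0.001]
force: [-0.1, 0.4, -0.3]
finger_gap: 0.253
gripper_force: 0.0
```

>>> {"op": "move_arm", "data": {"commands": "0 0 0 0 0 0 -1; 0 0 0 0 0 0 -1; 0 0 0 0 0 0 -1; 0 0 0 0 0 0 -1; 0 0 0 0 0 0 -1"}}

```text
t: 31.35
tcp_pos: [0.4664, -0.3855, 0.1167]
tool_rot: [0.874, 0.486, 0.0, 0.001]
force: [-1.0, 1.2, 6.6]
finger_gap: 0.118
gripper_force: 108.1
```

>>> {"op": "move_arm", "data": {"commands": "0 0 -3 0 0 0 -1; 0 0 -8 0 0 0 -1; 0 0 -15 0 0 0 -1; 0 0 -22 0 0 0 -1; 0 0 -30 0 0 0 -1"}}

```text
t: 31.98
tcp_pos: [0.4661, -0.3851, 0.1457]
tool_rot: [0.874, 0.486, -0.0, -0.0]
force: [0.4, -0.1, -4.6]
finger_gap: 0.116
gripper_force: 107.3
```

```bash
python3 -c "
from h import *
sd=snap('side','sdL'); st=telemetry.sense(); print(st['ft_torque'],st['gripper_force'])
plan([(0.4651,-0.384,0.27,-32),(0.5,-0.1,0.27,-10),(0.53,0.0445,0.27,-0.5)])"
```

```text
[-0.01393255 -0.02569869 -0.04460505] 107.32359409332275
now [ 0.4666 -0.3856  0.147 ] yaw -31.87 t 32.0 gap 0.119 F [ 0.5 -0.7 -4.2]
(0.4651, -0.384, 0.27, -32) -> [   0.5   -1.9 -123. ] [0.11 0.04 0.13] dist 123 q6~ -8.0
(0.5, -0.1, 0.27, -10) -> [ 260.1 -122.3 -123.4] [  0.1    0.06 -21.87] dist 313 q6~ -1.0
(0.53, 0.0445, 0.27, -0.5) -> [ 398.6 -173.1 -123.6] [  0.1    0.07 -31.37] dist 452 q6~ 5.0
```

>>> {"op": "move_arm", "data": {"commands": "0 0 -15 0 0 0 -1; 0 0 -40 0 0 0 -1; 0 0 -70 0 0 0 -1; 0 0 -100 0 0 0 -1; 0 0 -120 0 0 0 -1"}}

```text
t: 32.65
tcp_pos: [0.4664, -0.3854, 0.2678]
tool_rot: [0.874, 0.486, 0.0, 0.001]
force: [0.8, -0.2, -5.1]
finger_gap: 0.116
gripper_force: 107.6
```

>>> {"op": "move_arm", "data": {"commands": "8 -4 -3 0 0 -1 -1; 30 -14 -3 0 0 -3 -1; 60 -28 -3 0 0 -6 -1; 95 -44 -3 0 0 -9 -1; 130 -60 -3 0 0 -12 -1"}}

```text
t: 33.28
tcp_pos: [0.4828, -0.2392, 0.2668]
tool_rot: [0.818, 0.576, -0.0, -0.002]
force: [0.1, 0.1, -5.1]
finger_gap: 0.112
gripper_force: 107.6
```

```bash
python3 -c "
from h import *
plan([(0.53,0.0445,0.27,-0.5)])"
```

```text
now [ 0.4828 -0.2392  0.2668] yaw -19.69 t 33.3 gap 0.112 F [ 0.1  0.1 -5.1]
(0.53, 0.0445, 0.27, -0.5) -> [283.1 -51.1  -2.3] [ -0.2   -0.17 -19.19] dist 288 q6~ 5.0
```

>>> {"op": "move_arm", "data": {"commands": "32 -6 -3 0 0 -2 -1; 65 -12 -3 0 0 -5 -1; 98 -18 -3 0 0 -8 -1; 130 -24 -3 0 0 -10 -1; 160 -29 -3 0 0 -12 -1"}}

```text
t: 33.9
tcp_pos: [0.5091, -0.0793, 0.27]
tool_rot: [0.753, 0.658, -0.001, -0.002]
force: [0.3, -0.2, -5.3]
finger_gap: 0.112
gripper_force: 107.6
```

```bash
python3 -c "
from h import *
plan([(0.53,0.0445,0.27,-0.5)])"
```

```text
now [ 0.5091 -0.0793  0.27  ] yaw -7.68 t 33.9 gap 0.112 F [ 0.3 -0.2 -5.3]
(0.53, 0.0445, 0.27, -0.5) -> [125.4   4.1   0.2] [-0.22 -0.12 -7.18] dist 126 q6~ 5.0
```

>>> {"op": "move_arm", "data": {"commands": "30 1 0 0 0 -2 -1; 60 2 0 0 0 -4 -1; 90 3 0 0 0 -6 -1; 110 4 0 0 0 -7 -1; 121 4 0 0 0 -7.2 -1"}}

```text
t: 34.52
tcp_pos: [0.5296, 0.039, 0.2701]
tool_rot: [0.71, 0.704, -0.001, -0.002]
force: [0.0, -0.4, -4.3]
finger_gap: 0.114
gripper_force: 107.6
```

>>> {"op": "move_arm", "data": {"commands": "0 0 0 0 0 0 -1; 0 0 0 0 0 0 -1; 0 0 0 0 0 0 -1; 0 0 0 0 0 0 -1; 0 0 0 0 0 0 -1"}}

```text
t: 35.15
tcp_pos: [0.5316, 0.0362, 0.2713]
tool_rot: [0.712, 0.703, -0.0, 0.0]
force: [0.3, 0.3, -4.7]
finger_gap: 0.119
gripper_force: 107.6
```

```bash
python3 -c "
from h import *
s=snap('wrist','wH'); sc=snap('scene','scH'); sd=snap('side','sdH')
plan([(0.662,0.0445,0.27,-0.5)])
A=cv2.resize(s['image'],(440,330)); B=np.clip(cv2.resize(sc['image'][200:350,225:385],(350,328))*1.5,0,255).astype(np.uint8); C=cv2.resize(sd['image'][130:330,270:470],(260,260))
v=np.zeros((590,795,3),np.uint8); v[:330,:440]=A; v[:328,445:795]=B; v[330:,445:705]=C; v[330:590,0:440]=cv2.resize(s['image'][0:240,360:640],(440,260))
cv2.imwrite('pics/v8.png',v[:,:,::-1])"
```

```text
now [0.5316 0.0364 0.2713] yaw -0.7 t 35.3 gap 0.116 F [-0.3 -0.3 -4.6]
(0.662, 0.0445, 0.27, -0.5) -> [  9.7 130.3   1.3] [ 0.  -0.  -0.2] dist 131 q6~ 4.0
```

View pics/v8.png

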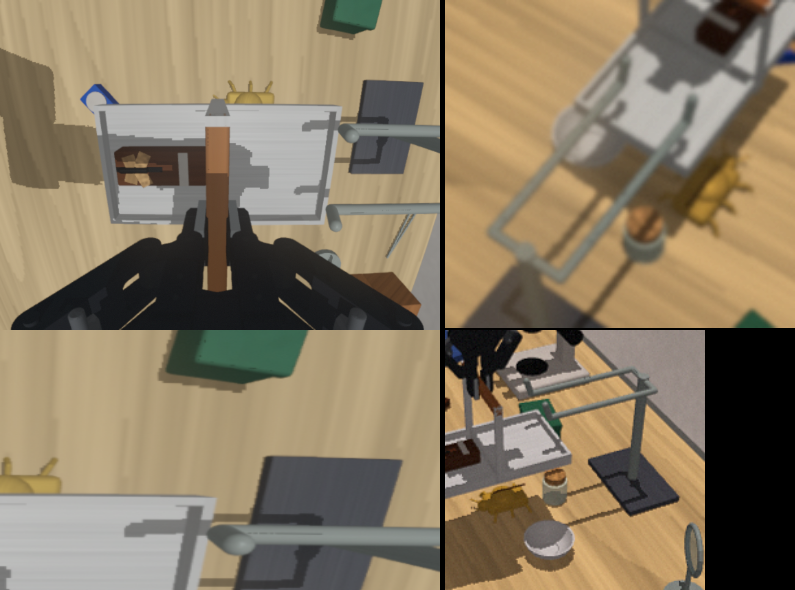

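The view shows the carrier level in the gripper, just in front of the hook. In full wrist pixels the prong tips are at about (503,190) and (484,313), and the prong axes run to about (634,200) and (634,304).

```bash
python3 -c "
from h import *
s=load('wH');w2=load('w2')
im=s['image'].astype(int)
# prong axis: column profiles, grey-green bright prong pixels
hsv=cv2.cvtColor(s['image'],cv2.COLOR_RGB2HSV)
for name,(r0,r1) in {'up':(170,225),'lo':(285,330)}.items():
    ys=[]
    for c in (540,560,580,600,620,636):
        col=im[r0:r1,c]; h=hsv[r0:r1,c]
        m=(h[:,0]>30)&(h[:,0]<110)&(col[:,1]>=col[:,0])&(col.max(1)>70)
        y=np.flatnonzero(m)+r0; ys.append((c,y.mean() if len(y) else np.nan,len(y)))
    print(name,[(a,round(b,1),n) for a,b,n in ys])
    uv=[(a,b) for a,b,n in ys if n>3]
    if uv: print(onz(s,uv,.22)[:,:2].round(4).tolist())
print('tips',onz(s,[(503,190),(484,313)],.248).round(4).tolist())
print(tri(s,(503,190),w2,(527,62)),tri(s,(484,313),w2,(507,177)))
"
```

```text
up [(540, np.float64(190.8), 23), (560, np.float64(189.0), 19), (580, np.float64(189.9), 26), (600, np.float64(194.5), 28), (620, np.float64(199.0), 33), (636, np.float64(201.6), 36)]
[[0.6575, 0.0794], [0.6691, 0.0804], [0.6812, 0.0799], [0.6941, 0.0773], [0.7073, 0.0747], [0.7181, 0.0732]]
lo [(540, np.float64(304.5), 14), (560, np.float64(303.5), 14), (580, np.float64(303.5), 14), (600, np.float64(306.8), 19), (620, np.float64(302.5), 14), (636, np.float64(302.5), 14)]
[[0.6709, 0.0083], [0.684, 0.0086], [0.6976, 0.0082], [0.712, 0.0053], [0.7253, 0.0079], [0.737, 0.0074]]
tips [[0.6211, 0.0852, 0.248], [0.6209, 0.0198, 0.248]]
(array([0.63301366, 0.08141457, 0.22909212]), np.float64(0.0032312980235344826)) (array([0.6324851 , 0.00811862, 0.22857585]), np.float64(0.0022479604233294134))
```

>>> {"op": "move_arm", "data": {"commands": "9 10 0 0 0 0 -1; 9 35 0 0 0 0 -1; 9 65 0 0 0 0 -1; 9 95 0 0 0 0 -1; 9 120 0 0 0 0 -1"}}

```text
t: 35.92
tcp_pos: [0.6537, 0.0449, 0.2709]
tool_rot: [0.711, 0.703, 0.0, 0.0]
force: [-0.4, -0.0, -4.5]
finger_gap: 0.114
gripper_force: 107.6
```

>>> {"op": "move_arm", "data": {"commands": "0 10 0 0 0 0 -1; 0 10 0 0 0 0 -1; 0 10 10 0 0 0 -1; 0 10 20 0 0 0 -1; 0 10 30 0 0 0 -1"}}

```text
t: 36.55
tcp_pos: [0.6608, 0.0441, 0.2403]
tool_rot: [0.711, 0.703, -0.0, -0.0]
force: [0.1, -1.4, -4.7]
finger_gap: 0.117
gripper_force: 107.6
```

```bash
python3 -c "
from h import *
plan([(0.662,0.0442,0.216,-0.5)])"
```

```text
now [0.6608 0.0441 0.2403] yaw -0.69 t 36.5 gap 0.117 F [ 0.1 -1.4 -4.7]
(0.662, 0.0442, 0.216, -0.5) -> [ 0.1  1.2 24.3] [-0.07 -0.01 -0.19] dist 24 q6~ 4.0
```

Now I'll lower in small steps until the prongs take the weight.

>>> {"op": "move_arm", "data": {"commands": "0 0 6 0 0 0 -1; 0 0 12 0 0 0 -1; 0 0 17 0 0 0 -1; 0 0 20 0 0 0 -1; 0 0 22 0 0 0 -1"}}

```text
t: 37.17
tcp_pos: [0.6618, 0.044, 0.2192]
tool_rot: [0.711, 0.703, 0.0, 0.0]
force: [0.3, 0.5, -4.4]
finger_gap: 0.115
gripper_force: 107.6
```

>>> {"op": "move_arm", "data": {"commands": "0 0 1 0 0 0 -1; 0 0 2 0 0 0 -1; 0 0 3 0 0 0 -1; 0 0 3 0 0 0 -1; 0 0 3 0 0 0 -1"}}

```text
t: 37.8
tcp_pos: [0.6617, 0.044, 0.2164]
tool_rot: [0.711, 0.703, 0.0, 0.0]
force: [0.0, 0.9, -5.2]
finger_gap: 0.113
gripper_force: 107.6
```

>>> {"op": "move_arm", "data": {"commands": "0 0 1 0 0 0 -1; 0 0 1.5 0 0 0 -1; 0 0 2 0 0 0 -1; 0 0 2 0 0 0 -1; 0 0 2 0 0 0 -1"}}

```text
t: 38.42
tcp_pos: [0.6617, 0.044, 0.2143]
tool_rot: [0.711, 0.703, 0.0, 0.0]
force: [0.1, -0.2, -5.1]
finger_gap: 0.117
gripper_force: 107.6
```

>>> {"op": "move_arm", "data": {"commands": "0 0 0.5 0 0 0 -1; 0 0 1 0 0 0 -1; 0 0 1 0 0 0 -1; 0 0 1 0 0 0 -1; 0 0 1 0 0 0 -1"}}

```text
t: 39.05
tcp_pos: [0.6617, 0.044, 0.2137]
tool_rot: [0.711, 0.703, 0.0, 0.0]
force: [-1.2, -0.2, -1.0]
finger_gap: 0.111
gripper_force: 108.0
```

>>> {"op": "move_arm", "data": {"commands": "0 0 0.4 0 0 0 -1; 0 0 0.4 0 0 0 -1; 0 0 0.4 0 0 0 -1; 0 0 0.4 0 0 0 -0.75; 0 0 0.4 0 0 0 -0.6", "grip_force": 20}}

```text
t: 39.67
tcp_pos: [0.6623, 0.0439, 0.2129]
tool_rot: [0.711, 0.703, 0.001, 0.001]
force: [0.1, -0.1, 0.5]
finger_gap: 0.2
gripper_force: 0.0
```

>>> {"op": "move_arm", "data": {"commands": "0 0 0 0 0 0 -0.5; 0 0 0 0 0 0 -0.4; 0 0 0 0 0 0 -0.3; 0 0 0 0 0 0 -0.2; 0 0 0 0 0 0 -0.2"}}

```text
t: 40.3
tcp_pos: [0.6617, 0.044, 0.2129]
tool_rot: [0.711, 0.703, 0.0, 0.0]
force: [0.2, -0.3, 0.3]
finger_gap: 0.402
gripper_force: 0.0
```

>>> {"op": "move_arm", "data": {"commands": "0 0 -10 0 0 0 -0.2; 0 0 -25 0 0 0 -0.2; 0 0 -45 0 0 0 -0.2; 0 0 -75 0 0 0 -0.2; 0 0 -105 0 0 0 -0.2"}}

```text
t: 40.92
tcp_pos: [0.6619, 0.044, 0.3202]
tool_rot: [0.711, 0.703, 0.001, 0.001]
force: [-0.0, -0.9, -0.2]
finger_gap: 0.4
gripper_force: 0.0
```

>>> {"op": "move_arm", "data": {"commands": "0 -40 -10 0 0 0 -0.2; 0 -90 -10 0 0 0 -0.2; 0 -140 -10 0 0 0 -0.2; 0 -140 -10 0 0 0 -0.2; 0 -140 -10 0 0 0 -0.2"}}

```text
t: 41.55
tcp_pos: [0.523, 0.0455, 0.3296]
tool_rot: [0.711, 0.703, 0.001, 0.002]
force: [1.8, 0.1, -0.1]
finger_gap: 0.397
gripper_force: 0.0
```

```bash
python3 -c "
from h import *
s=snap('wrist','wF');sc=snap('scene','scF');sd=snap('side','sdF')
e,r,n=bar(sc,(230,200,360,340)); print(e,n,onz(sc,e,.239).round(4).tolist(),proj(sc,[(.662,.109,.239),(.662,-.021,.239)]))
e,r,n=bar(sd,(330,120,440,230)); print(e,n,onz(sd,e,.239).round(4).tolist(),proj(sd,[(.662,.109,.239),(.662,-.021,.239)]))
# level: predicted carrier rim corners for level carrier (board towards robot side), compare in side image edges
P=[(.662+i*.12,.044+j*.065,.117) for i,j in [(-1,-1),(1,-1),(1,1),(-1,1)]]
for x in (sc,sd): print(proj(x,P).round(0).tolist())
# white carrier blob in side
for x,n in ((sd,'sd'),):
    im=x['image'].astype(int); m=((im.max(2)-im.min(2)<22)&(im.max(2)>120)).astype(np.uint8); m[:150]=0;m[290:]=0;m[:,:240]=0;m[:,450:]=0
    k,l,st,ce=cv2.connectedComponentsWithStats(m); i=1+np.argmax(st[1:,4]); p=np.argwhere(l==i)[:,::-1]; print(st[i], cv2.approxPolyDP(cv2.convexHull(p.astype(np.float32)),4,True)[:,0].tolist())
# bystanders before/after
for n,c in [('mag',(454,337)),('dish',(350,292)),('tin',(343,203)),('jar',(355,250)),('beetle',(314,260))]:
    a=load('side0')['image'];b=sd['image']; r=14; print(n,np.abs(a[c[1]-r:c[1]+r,c[0]-r:c[0]+r].astype(int)-b[c[1]-r:c[1]+r,c[0]-r:c[0]+r]).mean().round(1))
print(telemetry.sense()['t'],telemetry.sense()['force'])"
```

```text
[[283.75577 235.41519]
 [337.8586  267.2404 ]] 334 [[0.6621, -0.019, 0.239], [0.6631, 0.1077, 0.239]] [[338.76109742 267.18795929]
 [282.95670144 234.90553915]]
[[342.96536 163.84651]
 [371.61386 198.86137]] 319 [[0.658, 0.0971, 0.239], [0.6552, -0.0399, 0.239]] [[342.30581284 160.66035316]
 [370.3129163  192.88854079]]
[[317.0, 228.0], [252.0, 308.0], [304.0, 342.0], [366.0, 256.0]]
[[315.0, 256.0], [418.0, 226.0], [389.0, 194.0], [292.0, 221.0]]
[ 370  150   80   55 1443] [[449.0, 150.0], [449.0, 204.0], [370.0, 190.0], [394.0, 150.0]]
mag 6.5
dish 17.7
tin 34.9
jar 42.7
beetle 35.1
41.7 [-0.34400319 -1.31335975  0.19145199]
```

```bash
python3 -c "
from h import *
sd=snap('side','sdG'); g=cv2.cvtColor(sd['image'],cv2.COLOR_RGB2GRAY)
L=cv2.HoughLinesP(cv2.Canny(g,50,120),1,np.pi/360,25,minLineLength=40,maxLineGap=6)[:,0]
for a in L:
    if 280<min(a[0],a[2]) and max(a[0],a[2])<430 and 185<min(a[1],a[3]) and max(a[1],a[3])<275 and abs(a[3]-a[1])<.8*abs(a[2]-a[0]): print(a,round((a[3]-a[1])/(a[2]-a[0]),3))
for t in (-4,-2,0,2,4):
    k=np.radians(t); f=lambda dx,dz:(.662+dx*np.cos(k)+dz*np.sin(k),-.021,.232-dx*np.sin(k)+dz*np.cos(k))
    q=proj(sd,[f(-.12,-.115),f(.12,-.115),f(-.12,-.135),f(.12,-.135)]); print(t,q.round(0).tolist(),((q[1]-q[0])[1]/(q[1]-q[0])[0]).round(3))
c=lambda s,lo,hi:(lambda m:np.argwhere(m)[:,::-1].mean(0).round(1).tolist()+[int(m.sum()/255)])(cv2.inRange(cv2.cvtColor(s['image'],cv2.COLOR_RGB2HSV),lo,hi))
for n in ('sd','sc'): 
    for x in ({'sd':'side0','sc':'scene0'}[n],n+'F'): print(x,'green',c(load(x),(65,90,20),(90,255,120)),'gold',c(load(x),(20,150,60),(28,255,255)))
print('e')
"
```

```text
[313 260 362 245] -0.306
[297 228 340 216] -0.279
[295 224 337 212] -0.286
-4 [[319.0, 258.0], [421.0, 222.0], [320.0, 265.0], [421.0, 229.0]] -0.354
-2 [[317.0, 257.0], [420.0, 224.0], [318.0, 264.0], [419.0, 231.0]] -0.325
0 [[315.0, 256.0], [418.0, 226.0], [315.0, 264.0], [417.0, 233.0]] -0.295
2 [[313.0, 255.0], [416.0, 228.0], [313.0, 263.0], [415.0, 235.0]] -0.266
4 [[312.0, 254.0], [414.0, 230.0], [311.0, 262.0], [413.0, 237.0]] -0.236
side0 green [336.9, 204.6, 864] gold [300.0, 254.0, 205]
sdF green [328.6, 194.2, 406] gold [308.8, 263.3, 79]
scene0 green [371.2, 368.0, 1359] gold [344.7, 288.4, 48]
scF green [371.2, 368.0, 1361] gold [344.6, 279.4, 20]
e
```

```bash
python3 -c "
from h import *
print(ticket.sign_off())"
```

```text
the job is handed in; nothing more can be done
None
```

The three round-tagged boards lie flat in the tray and the one bar-tagged board lies flat in the carrier, which hangs on both prongs, level to about 1°; I checked that the tin hadn't moved but not every other bystander, and the job is handed in.

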